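# Change the pin jig over to the short plates and load it

## Task

Change the pin jig over from the long plates to the short ones: lift the finished long plates off and lay them flat in the grey tray; then squeeze the release lever against the grip post, slide the pin bar while squeezing until its pins suit the short plates' holes, and let go so that it latches in that notch. Seat every short plate fully home on its own pair of pins, and last swing the jig's tally lever round to its stop and let it spring back. Leave the other things on the table where they are.

Things in the scene. Friction and masses are not known exactly. Their poses are not given: they have to be found in the camera images.
- pin_bar (a joint): Position of the jig's sliding pin bar (m), 0 to 0.10. Pin rows stand 70 mm + this value apart; it grows as the bar slides to the jig's -y, away from the fixed bar. Notches at 0, 20, 40, 60, 80, 100 mm with 2 mm play either way; between them the lever's pawl rests on a tooth, not latched. Friction 2 N plus 8 N per m/s. Starts latched at 60 mm.
- release_lever (a joint): Angle of the release lever on the pin bar (rad): 0 = sprung out with its pawl fully in a notch (latched), about 0.18 = pawl resting on a tooth, 0.25 = squeezed fully to its stop. The bar slides freely above 0.20. Needs about 3 N at the grip to start and 6 N at the stop.
- squeeze_grip (a point): Moves with the pin bar; axes are the jig's. The point to pinch along x from above, 95 mm above the table. Black fixed post: 10 mm thick, 30 mm wide in y, outer face 16 mm to +x, top 25 mm above this point. Steel lever: 8 mm thick, 26 mm wide, outer face 36 mm to -x here at rest (it splays outward), 16 mm to -x and upright when fully squeezed; top 20 mm above this point.
- bar_middle_pin (a point): Foot of the middle pin of the sliding bar (at the bar's top, z 24 mm). The pins of either bar are 8 mm in diameter, 16 mm tall, the upper 6 mm tapering to 3 mm; three per bar, 52 mm apart along the jig's x.
- pin_jig: Jig fixed to the table, base 273 x 220 x 10 mm; z up, x away from the robot at yaw 0, y left. Origin at the underside. Fixed dark bar with three pins at x = -30, 22, 74 mm, y = 95 mm; parallel sliding bar, pins at the same x. Bars' tops 24 mm, pin tips 40 mm above the table. Notch rack on the near edge, x -148 to -163 mm, up to 60 mm high, passes under the outer finger that squeezes the lever.
- seat_1 (a point): Fixed to the jig, on the level of the bars' tops (24 mm above the table): where the middle of a short plate's underside lies when seated on the pin pair nearest the robot, the bar standing at 20 mm (pins 90 mm apart). A seated plate's long axis (its y) lies along this point's y; it has about 2 mm play across and 4 mm along.
- seat_2 (a point): The same for the middle pin pair, 52 mm further along the jig's x.
- seat_3 (a point): The same for the far pin pair, 104 mm along x from seat_1.
- plate_a: Short plate 40 x 124 x 6 mm (x, y, z), 0.12 kg, to be loaded; starts flat on the table. Origin at the centre of its underside; two through slots on its long (y) axis at y = -45 and +45 mm (90 mm apart), each 12 mm (x) x 16 mm (y), for 8 mm pins; a black grip rib on its middle, 30 mm (x) x 12 mm (y), z 6 to 42 mm. Same end for end. May be absent.
- plate_b: As plate_a.
- plate_c: As plate_a.
- long_plate_a: Long finished plate 40 x 164 x 6 mm (x, y, z), 0.12 kg; starts seated on a pin pair of the jig. Origin at the centre of its underside; two through slots on its long (y) axis at y = -65 and +65 mm (130 mm apart), each 12 mm (x) x 16 mm (y), for 8 mm pins; a black grip rib on its middle, 30 mm (x) x 12 mm (y), z 6 to 42 mm. Same end for end. May be absent.
- long_plate_b: As long_plate_a.
- tray: Grey open tray fixed to the table, 122 x 206 x 18 mm outside (x, y, z), walls 5 mm, floor 5 mm thick; origin at the centre of its underside. Both long plates fit in it side by side along its y, e.g. at x = -27 and +27 mm.
- tally_counter: Grey tally counter 58 x 54 x 46 mm on a 74 x 64 mm foot, fixed on the near left corner of the jig's base, origin at the centre of its underside; the lever on top turns about a vertical axle.
- count_lever (a joint): Angle of the tally lever (rad): 0 at rest, grows clockwise seen from above, stop at 0.85. Sprung back: about 2 N at its post to start, 5 N at the stop.
- count_post (a point): Moves with the lever: mid-height of the upright black post at the lever's free end, 10 mm in diameter, standing free from 66 mm to 99 mm above the table (this point is at 87 mm), 45 mm from the axle. Push it sideways round the axle.
- count_pivot (a point): Point on the tally lever's vertical axle, 87 mm above the table. Axes are the counter's; at rest the post lies at -41 mm x, -18 mm y from here and swings toward +y.
- nippers: Steel tweezers 13 x 116 x 8 mm lying flat; bystander.
- flux: Small bottle 30 x 30 x 90 mm with a needle cap; bystander.
- plug: Black mains plug 62 x 43 x 30 mm; bystander.
- guard_pcb: Small circuit board 30 x 62 x 8 mm; bystander.
- driver: Yellow screwdriver 20 x 152 x 22 mm lying flat; bystander.

How it is judged:
On the way, in this order (a step that is already met when the one before it is completed fails the run):
1. the pin bar is latched, lever let go, in the notch where the pins stand 90 mm apart (value of joint pin_bar between 0.0165 and 0.0235 m and value of joint release_lever below 0.05 rad), for 0.2 s.
2. every short plate present is seated fully home, each on a pin pair of its own (((horizontal distance between plate_a and seat_1 below 0.009 m and z of plate_a in the frame of seat_1 between -0.003 and 0.003 m) or (horizontal distance between plate_a and seat_2 below 0.009 m and z of plate_a in the frame of seat_2 between -0.003 and 0.003 m) or (horizontal distance between plate_a and seat_3 below 0.009 m and z of plate_a in the frame of seat_3 between -0.003 and 0.003 m)) and angle between the y axis of each of plate_a, plate_b, plate_c and the y axis of seat_1, either way round below 0.08 rad and angle between each of plate_a, plate_b, plate_c's own z axis and vertical below 0.05 rad and ((horizontal distance between plate_b and seat_1 below 0.009 m and z of plate_b in the frame of seat_1 between -0.003 and 0.003 m) or (horizontal distance between plate_b and seat_2 below 0.009 m and z of plate_b in the frame of seat_2 between -0.003 and 0.003 m) or (horizontal distance between plate_b and seat_3 below 0.009 m and z of plate_b in the frame of seat_3 between -0.003 and 0.003 m)) and ((horizontal distance between plate_c and seat_1 below 0.009 m and z of plate_c in the frame of seat_1 between -0.003 and 0.003 m) or (horizontal distance between plate_c and seat_2 below 0.009 m and z of plate_c in the frame of seat_2 between -0.003 and 0.003 m) or (horizontal distance between plate_c and seat_3 below 0.009 m and z of plate_c in the frame of seat_3 between -0.003 and 0.003 m))), for 0.2 s.
3. the tally lever is swung to its stop (value of joint count_lever above 0.78 rad), for 0.05 s.
At the end, for the whole second after the job is handed in: Long plates flat in the tray; pin bar latched at 20 mm (16.5 to 23.5, lever under 0.05 rad); short plates still and home on pins (within 9 mm of a seat level, 3 mm in height, yaw 0.08, tilt 0.05 rad); tally lever, swung past 0.78 rad, back under 0.08 (all of step 1 and all of step 2 and x of long_plate_a in the frame of tray between -0.05 and 0.05 m and y of long_plate_a in the frame of tray between -0.03 and 0.03 m and z of each of long_plate_a, long_plate_b in the frame of tray below 0.01 m and angle between each of long_plate_a, long_plate_b's own z axis and vertical below 0.08 rad and x of long_plate_b in the frame of tray between -0.05 and 0.05 m and y of long_plate_b in the frame of tray between -0.03 and 0.03 m and linear speed of each of plate_a, plate_b, plate_c, long_plate_a, long_plate_b below 0.02 m/s and value of joint count_lever below 0.08 rad); the robot touches nothing.
It fails at once if a bystander (tweezers, bottle, plug, circuit board or screwdriver) is shoved more than 5 cm (distance of any of nippers, flux, plug, guard_pcb, driver from where it was at the start of the episode above 0.05 m).
Of long_plate_a, long_plate_b only 1 to 2 are there at a start; the rules pass over those that are not, and their reading is None.
Of plate_a, plate_b, plate_c only 2 to 3 are there at a start; the rules pass over those that are not, and their reading is None.
At some moment in a run one of plate_a, plate_b, plate_c may be knocked a few centimetres aside while the robot is not near it.
It also fails if it takes over 210 s, if anything falls off the work surface, if the arm or the gripper's body presses on something with over 40 N, if the wrist force passes 120 N, or if a joint passes its speed limit or range.

## Robot

A 6-joint arm with a two-finger parallel gripper is mounted at the origin on a cart in front of the work surface, level with it; the furniture and walls round the work are solid. World frame = base frame: x ahead of the robot, y to its left, z up, the work surface at z = 0. Lengths are in m, angles in rad, forces in N, time in s.
With the tool pointing down it reaches from about 0.225 to 0.875 m from the base axis. Payload 3.4 kg.
Tool frame: the origin (TCP) lies between the finger pads; the fingertips stand 25 mm ahead of it and the grasp point (between the pads) lies 6 mm ahead of it; z points along the fingers, y is the line along which they close (so a half turn about z gives the same grasp; the last joint's range is limited). The gripper opens to 85 mm and grips with 20 to 120 N. Pads are 22 mm wide; open, the fingers measure 114 mm over their backs; the gripper's body (76 mm by 85 mm) begins 54 mm behind the grasp point. The pads swing forward as they close: fully open they stand 13 mm farther back than shut.
Start: joints at [0.982, 0.276, 1.505, -0, 1.361, -0.121], TCP at [0.259, 0.513, 0.256] pointing down, gripper open.
Joint ranges: [-2.89, 2.89], [-0.75, 2.08], [0.22, 2.7], [-1.18, 4.32], [0.11, 2.71], [-2.7, 2.7]. Speed limits (rad/s): [2.57, 2.57, 3.14, 3.14, 3.14, 3.14].

## Interface

Orientations are given as a unit quaternion [w, x, y, z].
In Python, from rig import manip, cams, ticket gives the robot as it stands.
- The arm moves only by the tool step_arm, never from a script. Its argument "increments" is a list of rows, each an object with "dp": the shift along the world's x, y, z each as a share of 0.2 m, from -1 to 1, a list of three; "yaw": the turn about the world's z as a share of 0.15 rad, from -1 to 1; "grip": the opening, from 0 (shut) to 1 (fully open). In form: [{"dp": [tx, ty, tz], "yaw": yaw, "grip": grip}, ...]. A call has 1 to 5 rows; each row shifts and turns the commanded pose from where the row before left it; what a row does not reach is not made up. A row lasts 1/8 s, in which the tool goes at most 62.5 mm and 10.7 degrees, less where a joint would pass 70% of its speed; a pose out of reach is approached as far as the arm can. A call with a number of a shift or a turn outside -1 to 1 is refused whole. A call with a gripper value outside its range is refused whole. The fingers move at their own pace and stop on an object; "squeeze" is the grip in N (left out, the last holds). Time passes only in rows, so rows that do not move let the fingers close. It gives the time, the measured TCP pose, the force, the opening and the grip force at its end, in the units of the state.
- manip.get_state(): the state, without advancing time (a new reading comes with each control period).
- cams.get_image(name): name is "scene" or "side" or "wrist"; returns the picture (480x640x3 uint8, blue, green, red); there is no depth.
- cams.get_calibration(name): a dict with "fx", "fy", "cx", "cy" (pixels), "extrinsics" (4x4, takes a point from camera to world coordinates). Camera axes: x right, y up, looking along -z (the intrinsics and any distortion apply to the point x, -y, -z); pixel columns grow to the right and rows downward; lengths in m; the calibration is good to about 2 mm. A picture is of the moment at which its call begins: read the wrist's pose just before it. get_calibration takes no time and is no camera call; for the wrist camera it gives the pose at the moment of the call.
- ticket.sign_off(): hands the job in; it is judged then, once.
The state is a dict: "clock": time; "qpos": joint angles; "qd": joint speeds; "effort": joint torques, N m; "position": TCP position; "ee_rot": TCP orientation; "contact_force": force on the tool from outside, world axes, zero at the start; "moment": the same for the moment, N m; "width": finger opening in m; "gripper_force": force on a finger pad.
Only numpy, scipy, OpenCV 4.12 (cv2) and the standard library are available. Lean on these libraries where they do the work, as an engineer would, in place of code of your own. Each camera call takes 0.05 s, during which the arm holds its last target. There are 200 camera calls.

## Working session

There is one attempt and no reset: what is moved stays moved. The work goes in short steps, Python scripts to look and compute and a tool call to move; the robot and the scene stay as the last step left them, time stands still between calls to the robot, and variables do not carry over. Pictures are saved under pics/ and viewed, at most 14 in all, crops included, and the job is handed in when it is done.

Besides the shell and the picture viewer there is one more tool, called after "Call:" as name([rows], argument=value, ...), one row to a line, values as JSON. step_arm: Moves the arm, as the interface text tells. Shift numbers are shares of 0.2 m and turn numbers shares of 0.15 rad, none past 1 either way. Its arguments: {"type":"object","properties":{"increments":{"type":"array"},"squeeze":{"type":"number"}},"required":["increments"]}

```bash
mkdir -p pics; ls; cat > h.py <<'E'
import numpy as np,cv2
from rig import manip,cams,ticket
def snap(n,f):
    c=cams.get_calibration(n); im=cams.get_image(n); cv2.imwrite('pics/'+f,im); np.save('pics/'+f[:-4]+'_'+n,np.array([c['fx'],c['fy'],c['cx'],c['cy'],*np.array(c['extrinsics']).ravel()])); return im
def ld(f,n): 
    a=np.load('pics/'+f[:-4]+'_'+n+'.npy'); return a[:4],a[4:].reshape(4,4)
def ray(cal,u,v):
    (fx,fy,cx,cy),T=cal; d=T[:3,:3]@np.array([(u-cx)/fx,-(v-cy)/fy,-1]); return T[:3,3],d
def at(cal,u,v,z):
    o,d=ray(cal,u,v); return o+d*(z-o[2])/d[2]
def proj(cal,p):
    (fx,fy,cx,cy),T=cal; q=T[:3,:3].T@(np.asarray(p)-T[:3,3]); return np.array([cx+fx*q[0]/-q[2],cy-fy*q[1]/-q[2]])
E
python3 - <<'E'
from h import *
for n in('scene','side','wrist'):
    snap(n,'0%s.png'%n); c,T=ld('0%s.png'%n,n); print(n,c,T.round(3).tolist(),cams.get_calibration(n).keys())
print(manip.get_state())
E
```

```text
pics
scene [582.25564891 582.25564891 325.12340952 234.66681429] [[0.722, 0.345, -0.6, -0.282], [-0.692, 0.372, -0.619, -0.991], [0.01, 0.862, 0.508, 0.774], [0.0, 0.0, 0.0, 1.0]] dict_keys(['fx', 'fy', 'cx', 'cy', 'extrinsics'])
side [568.73963631 568.73963631 319.98063613 244.29341824] [[-1.0, 0.014, -0.019, 0.478], [-0.024, -0.516, 0.856, 1.263], [0.002, 0.857, 0.516, 0.937], [0.0, 0.0, 0.0, 1.0]] dict_keys(['fx', 'fy', 'cx', 'cy', 'extrinsics'])
wrist [341.99362481 341.99362481 322.30813659 239.3001391 ] [[0.451, -0.843, -0.293, 0.184], [0.893, 0.425, 0.15, 0.551], [-0.002, -0.329, 0.944, 0.373], [0.0, 0.0, 0.0, 1.0]] dict_keys(['fx', 'fy', 'cx', 'cy', 'extrinsics'])
{'clock': 0.15, 'qpos': array([ 9.81996723e-01,  2.76444339e-01,  1.50582152e+00,  3.55003909e-06,
        1.36070167e+00, -1.20980980e-01]), 'qd': array([ 0.00046833, -0.00341515, -0.00370998, -0.00150145,  0.00080107,
        0.00022504]), 'effort': array([ 2.57090825e-03, -4.17139864e+01, -2.46034348e+01, -1.78161267e-04,
        7.58865819e-03,  1.86782933e-05]), 'position': array([0.2590885 , 0.51292785, 0.25564977]), 'ee_rot': array([-2.40504938e-04,  2.31782444e-01,  9.72767406e-01, -6.44000286e-04]), 'contact_force': array([ 0.48941784, -0.42955001,  0.40177044]), 'moment': array([-0.04656002, -0.01821212, -0.01585681]), 'gripper_force': 0.0, 'width': 0.0855331053605366}
```

View pics/0scene.png

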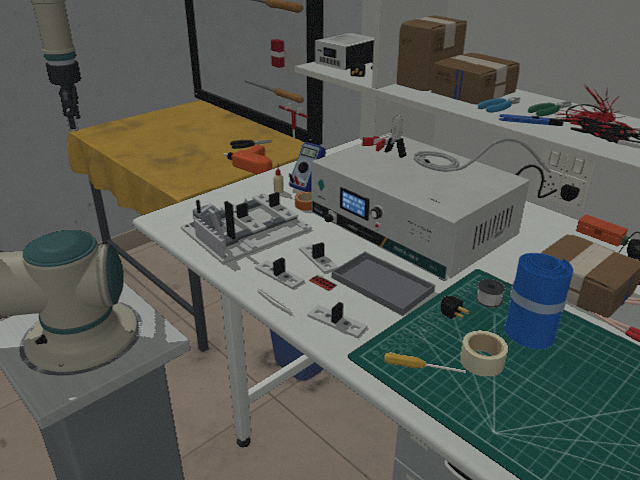

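View pics/0side.png

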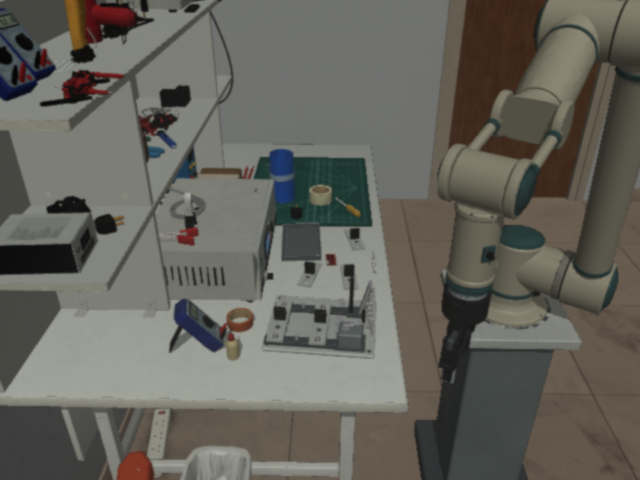

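The scene picture shows the jig around (250,220) with two long plates on it. The short plates are at about (278,270), (318,252) and (337,313), and the tray is at (383,281). The side view agrees. Next I'll get rough positions and a zoomed crop.

```bash
python3 - <<'E'
from h import *
s=ld('0scene.png','scene'); d=ld('0side.png','side')
for n,u,v,z in [('pa',280,273,.0),('pb',318,258,.0),('pc',337,320,0),('tray',383,281,.01),('bottle',279,192,0),('pcb',322,283,0),('nip',275,300,0),('jigL',182,226,0),('jigNear',228,260,0),('jigR',311,235,0),('edge1',137,220,0),('edge2',300,345,0),('psu near L',312,207,0),('psu near R',444,277,0)]: print(n,at(s,u,v,z).round(3))
for n,u,v,z in [('tray',301,241,.01),('jig FL',264,347,0),('jigFR',374,354,0),('jigBR',374,300,.0),('edge',405,405,0),('psu',262,300,0)]: print('side',n,at(d,u,v,z).round(3))
im=cv2.imread('pics/0scene.png')[175:345,170:440]; cv2.imwrite('pics/c1.png',cv2.resize(im,None,fx=2.9,fy=2.9,interpolation=cv2.INTER_CUBIC))
E
```

```text
pa [ 0.432 -0.103  0.   ]
pb [ 0.542 -0.117  0.   ]
pc [ 0.407 -0.319  0.   ]
tray [ 0.573 -0.3    0.01 ]
bottle [0.705 0.228 0.   ]
pcb [ 0.476 -0.2    0.   ]
nip [ 0.356 -0.177  0.   ]
jigL [0.383 0.246 0.   ]
jigNear [0.375 0.026 0.   ]
jigR [ 0.604 -0.023  0.   ]
edge1 [0.312 0.358 0.   ]
edge2 [ 0.298 -0.324  0.   ]
psu near L [0.712 0.09  0.   ]
psu near R [ 0.701 -0.377  0.   ]
side tray [ 0.574 -0.295  0.01 ]
side jig FL [0.639 0.2   0.   ]
side jigFR [ 0.37   0.218 -0.   ]
side jigBR [ 0.358 -0.     0.   ]
side edge [0.312 0.379 0.   ]
side psu [0.666 0.008 0.   ]
```

View pics/c1.png

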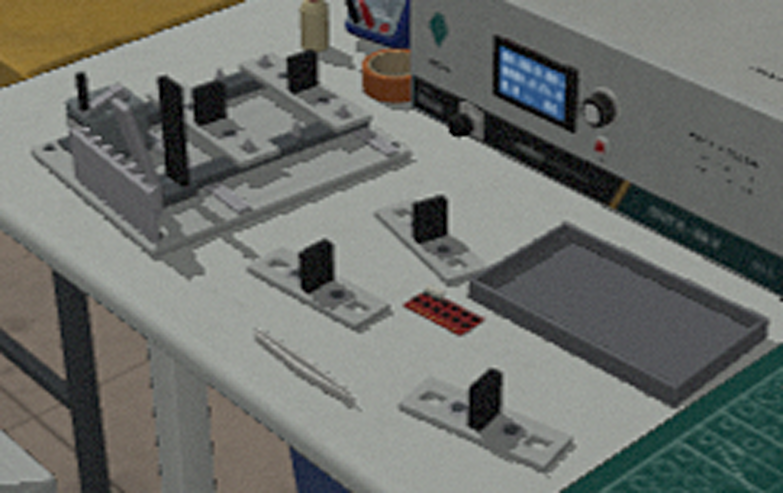

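The crop shows the long plates on the middle and far pin pairs, with ribs at crop (210,100) and (302,70), and the near pair empty. Three short plates, the PCB and the tweezers lie in front. I'll move the wrist camera over the jig.

Call:
step_arm([
  {"dp": [0.08,-0.23,0.033],"yaw": 0.28,"grip": 1},
  {"dp": [0.08,-0.23,0.033],"yaw": 0.28,"grip": 1},
  {"dp": [0.08,-0.23,0.033],"yaw": 0.28,"grip": 1},
  {"dp": [0.08,-0.23,0.033],"yaw": 0.28,"grip": 1},
  {"dp": [0.08,-0.23,0.033],"yaw": 0.28,"grip": 1},
])

```text
clock: 0.78
position: [0.3394, 0.2817, 0.2894]
ee_rot: [0.0, 0.128, 0.992, -0.0]
contact_force: [0.5, -0.4, -0.1]
width: 0.0852
gripper_force: 0.0
```

Call:
step_arm([
  {"dp": [0.08,-0.23,0.033],"yaw": 0.28,"grip": 1},
  {"dp": [0.08,-0.23,0.033],"yaw": 0.28,"grip": 1},
  {"dp": [0.08,-0.23,0.033],"yaw": 0.28,"grip": 1},
  {"dp": [0.08,-0.15,0.033],"yaw": 0.28,"grip": 1},
  {"dp": [0,0,0],"yaw": 0.28,"grip": 1},
])

```text
clock: 1.4
position: [0.4045, 0.1132, 0.316]
ee_rot: [0.001, 0.025, 1.0, -0.0]
contact_force: [-0.2, 0.6, 0.4]
width: 0.0851
gripper_force: 0.0
```

```bash
python3 - <<'E'
from h import *
s=manip.get_state();print(s['position'],s['ee_rot'],s['qpos'].round(2),s['contact_force'])
snap('wrist','w1.png')
E
```

```text
[0.4044623  0.11321001 0.31601926] [ 5.79847461e-04  2.51955053e-02  9.99682333e-01 -2.89776231e-04] [ 0.11  0.01  1.69 -0.    1.45 -1.41] [-0.20284243  0.58585471  0.35341877]
```

View pics/w1.png

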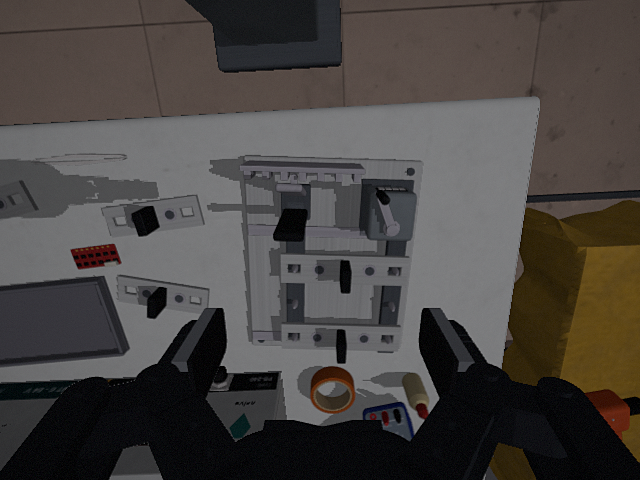

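The wrist view shows the jig base with corners near (243,157), (422,161) and (247,345). The two long plates are at rows 270 and 338, on the near and far pin pairs. The middle pins are free at (293,303) and (383,303), the tally post is at about (383,197), and two short plates are at (155,215) and (163,294). I'll zoom in to measure.

```bash
python3 - <<'E'
from h import *
im=cv2.imread('pics/w1.png')[145:365,90:430]; im=cv2.resize(im,None,fx=2.35,fy=2.35,interpolation=cv2.INTER_CUBIC)
im=cv2.convertScaleAbs(im,alpha=1.3)
cv2.imwrite('pics/c2.png',im)
E
```

```text
(no output)
```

View pics/c2.png

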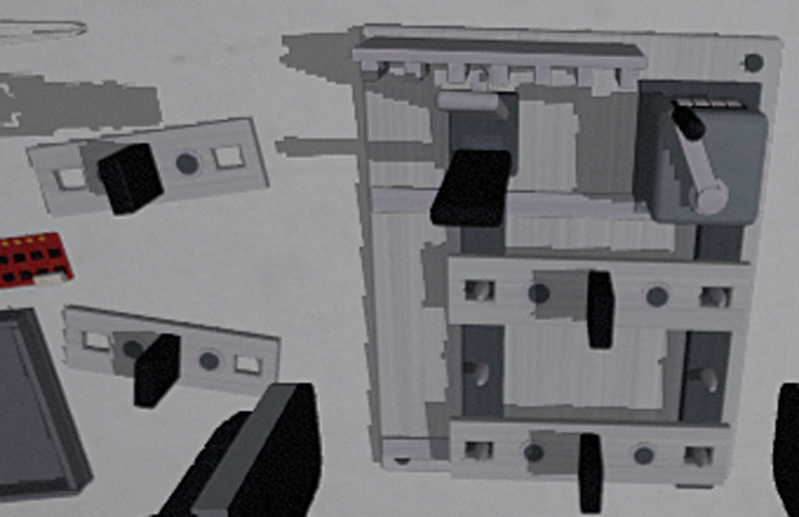

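The zoomed crop shows these points, in crop pixels:

| Feature | Crop pixels |
|---|---|
| Near long plate, dots | (539,294), (657,296) |
| Far long plate, dots | (534,453), (644,456) |
| Base corners | (365,25), (783,38), (382,468) |
| Pivot | (708,196) |
| Short plates, slots | (70,178)/(229,157) and (97,341)/(247,364) |

```bash
python3 - <<'E'
from h import *
c=ld('w1.png','wrist'); print(c[1].round(3)[:3,3])
P=lambda x,y,z: at(c,90+x/2.35,145+y/2.35,z)
def pr(n,pts,z):
    q=np.array([P(*p,z) for p in pts]); print(n,[a.round(4).tolist() for a in q[:,:2]],'mean',q[:,:2].mean(0).round(4),'yaw',round(-np.arctan2(*(q[-1]-q[0])[:2]),3), 'len',np.linalg.norm(q[-1]-q[0]).round(4))
pr('near dots',[(539,294),(657,296)],.03)
pr('far dots',[(534,453),(644,456)],.03)
pr('near corn',[(450,257),(751,263)],.03);pr('near corn2',[(451,322),(748,330)],.03)
pr('far corn',[(452,420),(729,425)],.03)
pr('base near',[(365,25),(783,38)],.01); pr('base left',[(365,25),(382,468)],.01)
pr('midpins tip',[(482,382),(710,386)],.04)
pr('A slots',[(70,178),(229,157)],.006);pr('B slots',[(97,341),(247,364)],.006)
pr('pivot',[(708,196)],.066);pr('post',[(700,132)],.066);pr('post top',[(683,113)],.099)
pr('grip post top near edge?',[(432,222),(505,215)],.12);pr('lever top',[(438,97),(497,97)],.115)
pr('tray',[(0,500),(92,478),(35,310)],.018)
E
```

```text
[0.32  0.117 0.434]
near dots [[0.5029, 0.1039], [0.5074, 0.1686]] mean [0.5052 0.1363] yaw -0.068 len 0.0649
far dots [[0.6055, 0.0955], [0.6109, 0.1605]] mean [0.6082 0.128 ] yaw -0.082 len 0.0652
near corn [[0.4787, 0.057], [0.4903, 0.2196]] mean [0.4845 0.1383] yaw -0.071 len 0.163
near corn2 [[0.5175, 0.0541], [0.5307, 0.2193]] mean [0.5241 0.1367] yaw -0.08 len 0.1657
far corn [[0.5806, 0.049], [0.592, 0.2102]] mean [0.5863 0.1296] yaw -0.071 len 0.1616
base near [[0.3563, 0.0218], [0.3737, 0.2369]] mean [0.365  0.1294] yaw -0.081 len 0.2158
base left [[0.3563, 0.0218], [0.626, -0.0012]] mean [0.4912 0.0103] yaw -1.656 len 0.2706
midpins tip [[0.5504, 0.0696], [0.5593, 0.1967]] mean [0.5549 0.1331] yaw -0.07 len 0.1274
A slots [[0.4307, -0.1524], [0.4233, -0.0624]] mean [ 0.427  -0.1074] yaw 0.083 len 0.0904
B slots [[0.5312, -0.1611], [0.551, -0.0747]] mean [ 0.5411 -0.1179] yaw -0.225 len 0.0887
pivot [[0.4394, 0.1887]] mean [0.4394 0.1887] yaw -0.0 len 0.0
post [[0.4079, 0.1845]] mean [0.4079 0.1845] yaw -0.0 len 0.0
post top [[0.3914, 0.1712]] mean [0.3914 0.1712] yaw -0.0 len 0.0
grip post top near edge? [[0.4274, 0.0644], [0.4259, 0.0948]] mean [0.4267 0.0796] yaw 0.051 len 0.0304
lever top [[0.3767, 0.0711], [0.3779, 0.0945]] mean [0.3773 0.0828] yaw -0.05 len 0.0235
tray [[0.632, -0.2398], [0.6186, -0.1786], [0.504, -0.184]] mean [ 0.5849 -0.2008] yaw 1.16 len 0.1396
```

The sizes and yaw agree: jig yaw about -0.078, jig origin about (0.5325, 0.104). Next I'll view the tray and the third plate.

Call:
step_arm([
  {"dp": [0.02,-0.26,0],"yaw": -0.1,"grip": 1},
  {"dp": [0.02,-0.26,0],"yaw": -0.1,"grip": 1},
  {"dp": [0.02,-0.26,0],"yaw": -0.1,"grip": 1},
  {"dp": [0.02,-0.26,0],"yaw": 0,"grip": 1},
  {"dp": [0.02,-0.26,0],"yaw": 0,"grip": 1},
])

```text
clock: 2.08
position: [0.4231, -0.146, 0.3156]
ee_rot: [0.0, 0.046, 0.999, 0.0]
contact_force: [0.3, 0.8, -1.0]
width: 0.0856
gripper_force: 0.0
```

Call:
step_arm([
  {"dp": [0.02,-0.26,0],"yaw": 0,"grip": 1},
  {"dp": [0,-0.2,0],"yaw": 0,"grip": 1},
  {"dp": [0,0,0],"yaw": 0,"grip": 1},
  {"dp": [0,0,0],"yaw": 0,"grip": 1},
])

```text
clock: 2.58
position: [0.4271, -0.236, 0.3153]
ee_rot: [-0.0, 0.046, 0.999, 0.001]
contact_force: [-0.4, -0.1, -0.0]
width: 0.0853
gripper_force: 0.0
```

```bash
python3 - <<'E'
from h import *
s=manip.get_state();print(s['position'],s['ee_rot'],s['qpos'].round(2))
im=snap('wrist','w2.png')
cv2.imwrite('pics/c3.png',cv2.convertScaleAbs(cv2.resize(im[130:430,160:560],(800,600),interpolation=cv2.INTER_CUBIC),alpha=1.3))
E
```

```text
[ 0.42709565 -0.23595676  0.31533823] [-4.23859218e-04  4.64925571e-02  9.98918261e-01  7.55390503e-04] [-0.65  0.11  1.57  0.    1.46 -2.13]
```

View pics/c3.png

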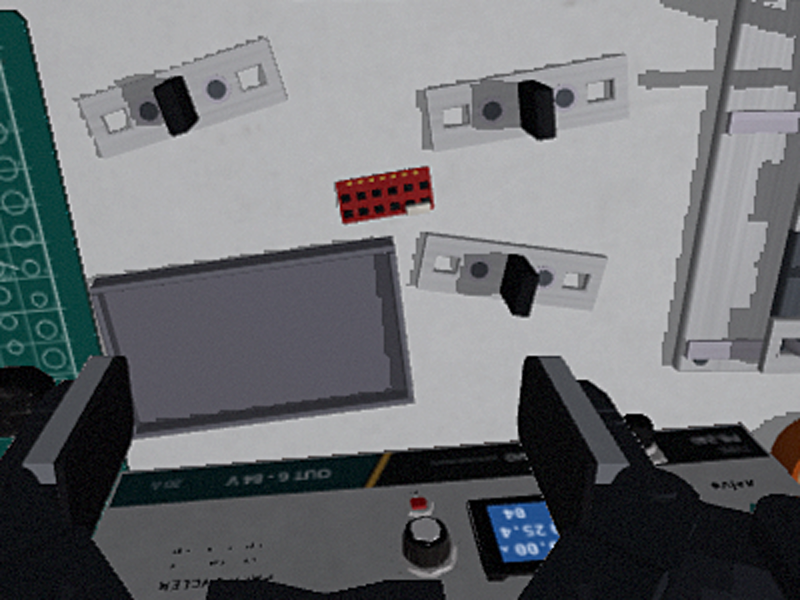

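This view, in 2x crop pixels, shows the tray rim corners at (91,285), (393,239), (412,402) and (136,437). The short plate slots are at:
- C: (115,121) and (249,77)
- A: (455,117) and (600,91)
- B: (446,265) and (575,281)

```bash
python3 - <<'E'
from h import *
c=ld('w2.png','wrist'); print(c[1].round(3)[:3,3])
P=lambda x,y,z: at(c,160+x/2,130+y/2,z)
def pr(n,pts,z):
    q=np.array([P(*p,z) for p in pts]); print(n,[a.round(4).tolist() for a in q[:,:2]],'mean',q[:,:2].mean(0).round(4),'yaw',round(-np.arctan2(*(q[-1]-q[0])[:2]),3), 'len',np.linalg.norm(q[-1]-q[0]).round(4))
pr('tray near',[(91,285),(393,239)],.018);pr('tray far',[(136,437),(412,402)],.018)
pr('tray right',[(393,239),(412,402)],.018)
pr('A',[(455,117),(600,91)],.006);pr('A d',[(493,110),(565,97)],.006)
pr('B',[(446,264),(575,281)],.006);pr('B d',[(480,270),(545,277)],.006)
pr('C',[(115,121),(249,77)],.006);pr('C d',[(149,110),(217,90)],.006)
E
```

```text
[ 0.343 -0.229  0.433]
tray near [[0.5189, -0.4004], [0.5049, -0.1985]] mean [ 0.5119 -0.2994] yaw 0.069 len 0.2023
tray far [[0.6404, -0.3926], [0.6296, -0.1925]] mean [ 0.635  -0.2925] yaw 0.054 len 0.2003
tray right [[0.5049, -0.1985], [0.6296, -0.1925]] mean [ 0.5673 -0.1955] yaw -1.523 len 0.1248
A [[0.4313, -0.1539], [0.4234, -0.0637]] mean [ 0.4273 -0.1088] yaw 0.087 len 0.0906
A d [[0.4291, -0.13], [0.4251, -0.0853]] mean [ 0.4271 -0.1076] yaw 0.089 len 0.045
B [[0.531, -0.163], [0.5518, -0.0757]] mean [ 0.5414 -0.1193] yaw -0.234 len 0.0898
B d [[0.5376, -0.1402], [0.5469, -0.0961]] mean [ 0.5423 -0.1181] yaw -0.209 len 0.045
C [[0.4139, -0.3672], [0.3946, -0.2797]] mean [ 0.4042 -0.3234] yaw 0.217 len 0.0896
C d [[0.409, -0.3446], [0.4006, -0.3004]] mean [ 0.4048 -0.3225] yaw 0.187 len 0.045
```

Call:
step_arm([
  {"dp": [0.113,0.228,-0.08],"yaw": 0.05,"grip": 1},
  {"dp": [0.113,0.228,-0.08],"yaw": 0.05,"grip": 1},
  {"dp": [0.113,0.228,-0.08],"yaw": 0,"grip": 1},
  {"dp": [0.113,0.228,-0.08],"yaw": 0,"grip": 1},
  {"dp": [0.113,0.228,-0.08],"yaw": 0,"grip": 1},
])

```text
clock: 3.25
position: [0.5403, -0.0056, 0.2357]
ee_rot: [0.0, 0.038, 0.999, 0.0]
contact_force: [0.7, -0.5, 0.2]
width: 0.0849
gripper_force: 0.0
```

Call:
step_arm([
  {"dp": [0.113,0.228,-0.08],"yaw": 0,"grip": 1},
  {"dp": [0.113,0.228,-0.08],"yaw": 0,"grip": 1},
  {"dp": [0.113,0.228,-0.08],"yaw": 0,"grip": 1},
  {"dp": [0,0,0],"yaw": 0,"grip": 1},
  {"dp": [0,0,0],"yaw": 0,"grip": 1},
])

```text
clock: 3.88
position: [0.6072, 0.129, 0.1878]
ee_rot: [-0.0, 0.038, 0.999, -0.0]
contact_force: [-0.4, -0.2, -0.5]
width: 0.0856
gripper_force: 0.0
```

Call:
step_arm([
  {"dp": [0,-0.003,-0.21],"yaw": 0,"grip": 1},
  {"dp": [0,0,-0.21],"yaw": 0,"grip": 1},
  {"dp": [0,0,-0.21],"yaw": 0,"grip": 1},
  {"dp": [0,0,0],"yaw": 0,"grip": 0.3},
  {"dp": [0,0,0],"yaw": 0,"grip": 0},
], squeeze=40)

```text
clock: 4.5
position: [0.6091, 0.1269, 0.0637]
ee_rot: [0.001, 0.039, 0.999, 0.0]
contact_force: [-0.2, 0.7, 0.8]
width: 0.0511
gripper_force: 0.0
```

Call:
step_arm([
  {"dp": [0,0,0],"yaw": 0,"grip": 0},
  {"dp": [0,0,0],"yaw": 0,"grip": 0},
  {"dp": [0,0,0.0],"yaw": 0,"grip": 0},
])

```text
clock: 4.88
position: [0.6092, 0.1275, 0.0636]
ee_rot: [0.002, 0.039, 0.999, 0.0]
contact_force: [-0.2, -0.3, 6.2]
width: 0.0116
gripper_force: 40.3
```

Call:
step_arm([
  {"dp": [0,0,0.2],"yaw": 0,"grip": 0},
  {"dp": [0,0,0.25],"yaw": 0,"grip": 0},
  {"dp": [0,-0.13,0.1],"yaw": 0,"grip": 0},
  {"dp": [0,-0.24,0],"yaw": 0.1,"grip": 0},
  {"dp": [0,-0.25,0],"yaw": 0.2,"grip": 0},
])

```text
clock: 5.5
position: [0.6081, 0.0028, 0.1724]
ee_rot: [0.001, 0.015, 1.0, -0.0]
contact_force: [0.3, -0.4, -2.0]
width: 0.0114
gripper_force: 40.4
```

Call:
step_arm([
  {"dp": [0,-0.25,0],"yaw": 0.2,"grip": 0},
  {"dp": [-0.01,-0.25,0],"yaw": 0.2,"grip": 0},
  {"dp": [-0.01,-0.25,0],"yaw": 0.2,"grip": 0},
  {"dp": [-0.01,-0.25,0],"yaw": 0,"grip": 0},
  {"dp": [-0.01,-0.25,0],"yaw": 0,"grip": 0},
])

```text
clock: 6.12
position: [0.5998, -0.248, 0.1718]
ee_rot: [-0.0, -0.029, 1.0, 0.0]
contact_force: [0.1, -0.3, -1.3]
width: 0.0111
gripper_force: 40.4
```

Call:
step_arm([
  {"dp": [0,-0.24,0],"yaw": 0,"grip": 0},
  {"dp": [0,0,0],"yaw": 0,"grip": 0},
  {"dp": [0,0,0],"yaw": 0,"grip": 0},
])

```text
clock: 6.5
position: [0.5997, -0.294, 0.1714]
ee_rot: [-0.0, -0.028, 1.0, 0.001]
contact_force: [-1.1, 0.7, -1.0]
width: 0.0113
gripper_force: 40.4
```

Call:
step_arm([
  {"dp": [0,0,-0.2],"yaw": 0,"grip": 0},
  {"dp": [0,0,-0.2],"yaw": 0,"grip": 0},
  {"dp": [0,0,-0.15],"yaw": 0,"grip": 0},
  {"dp": [0,0,-0.075],"yaw": 0,"grip": 0},
  {"dp": [0,0,0],"yaw": 0,"grip": 0},
])

```text
clock: 7.12
position: [0.6003, -0.2933, 0.0466]
ee_rot: [-0.0, -0.029, 1.0, 0.0]
contact_force: [0.0, -0.3, -0.8]
width: 0.0113
gripper_force: 40.7
```

Call:
step_arm([
  {"dp": [0,0,0],"yaw": 0,"grip": 0.5},
  {"dp": [0,0,0],"yaw": 0,"grip": 0.5},
  {"dp": [0,0,0.1],"yaw": 0,"grip": 0.6},
  {"dp": [0,0,0.25],"yaw": 0,"grip": 1},
  {"dp": [0,0,0.25],"yaw": 0,"grip": 1},
])

```text
clock: 7.75
position: [0.6, -0.2946, 0.1684]
ee_rot: [0.0, -0.029, 1.0, -0.0]
contact_force: [0.9, -0.9, 0.6]
width: 0.0843
gripper_force: 0.0
```

Call:
step_arm([
  {"dp": [-0.05,0.24,0],"yaw": -0.1,"grip": 1},
  {"dp": [-0.05,0.24,0],"yaw": -0.1,"grip": 1},
  {"dp": [-0.05,0.24,0],"yaw": -0.2,"grip": 1},
  {"dp": [-0.05,0.24,0],"yaw": -0.2,"grip": 1},
  {"dp": [-0.055,0.24,0],"yaw": -0.2,"grip": 1},
])

```text
clock: 8.38
position: [0.549, -0.0532, 0.1677]
ee_rot: [0.001, 0.032, 0.999, -0.0]
contact_force: [0.1, 0.0, -0.6]
width: 0.0858
gripper_force: 0.0
```

Call:
step_arm([
  {"dp": [-0.055,0.24,0],"yaw": -0.1,"grip": 1},
  {"dp": [-0.055,0.24,0],"yaw": 0,"grip": 1},
  {"dp": [-0.055,0.24,0],"yaw": 0,"grip": 1},
  {"dp": [-0.053,0.235,0],"yaw": 0,"grip": 1},
  {"dp": [0,0,0],"yaw": 0,"grip": 1},
])

```text
clock: 9.0
position: [0.5046, 0.1392, 0.1676]
ee_rot: [0.001, 0.037, 0.999, 0.001]
contact_force: [1.4, -0.1, -0.4]
width: 0.0853
gripper_force: 0.0
```

Call:
step_arm([
  {"dp": [0,0,0],"yaw": 0,"grip": 1},
  {"dp": [0,0,0],"yaw": 0,"grip": 1},
])

```text
clock: 9.25
position: [0.506, 0.1353, 0.167]
ee_rot: [0.0, 0.04, 0.999, -0.0]
contact_force: [1.2, 0.1, 0.3]
width: 0.0857
gripper_force: 0.0
```

Call:
step_arm([
  {"dp": [0,0.004,-0.2],"yaw": 0,"grip": 1},
  {"dp": [0,0,-0.2],"yaw": 0,"grip": 1},
  {"dp": [0,0,-0.12],"yaw": 0,"grip": 0.8},
  {"dp": [0,0,0],"yaw": 0,"grip": 0.3},
  {"dp": [0,0,0],"yaw": 0,"grip": 0},
])

```text
clock: 9.88
position: [0.5066, 0.1366, 0.0636]
ee_rot: [0.001, 0.039, 0.999, 0.0]
contact_force: [-0.6, -0.7, -0.2]
width: 0.0326
gripper_force: 0.0
```

Call:
step_arm([
  {"dp": [0,0,0],"yaw": 0,"grip": 0},
  {"dp": [0,0,0],"yaw": 0,"grip": 0},
  {"dp": [0,0,0.0],"yaw": 0,"grip": 0},
])

```text
clock: 10.25
position: [0.5067, 0.1371, 0.0641]
ee_rot: [0.002, 0.039, 0.999, 0.0]
contact_force: [0.5, -2.4, 5.5]
width: 0.011
gripper_force: 39.9
```

Call:
step_arm([
  {"dp": [0,0,0.2],"yaw": 0,"grip": 0},
  {"dp": [0,0,0.25],"yaw": 0,"grip": 0},
  {"dp": [0,-0.13,0.1],"yaw": 0,"grip": 0},
  {"dp": [0.025,-0.24,0],"yaw": 0.1,"grip": 0},
  {"dp": [0.025,-0.25,0],"yaw": 0.2,"grip": 0},
])

```text
clock: 10.88
position: [0.5154, 0.0126, 0.1734]
ee_rot: [0.001, 0.015, 1.0, 0.0]
contact_force: [0.5, 0.8, -1.0]
width: 0.0114
gripper_force: 39.7
```

Call:
step_arm([
  {"dp": [0.025,-0.25,0],"yaw": 0.2,"grip": 0},
  {"dp": [0.025,-0.25,0],"yaw": 0.2,"grip": 0},
  {"dp": [0.025,-0.25,0],"yaw": 0.2,"grip": 0},
  {"dp": [0.025,-0.25,0],"yaw": 0,"grip": 0},
  {"dp": [0.025,-0.25,0],"yaw": 0,"grip": 0},
])

```text
clock: 11.5
position: [0.5403, -0.238, 0.1726]
ee_rot: [0.0, -0.029, 1.0, 0.0]
contact_force: [1.4, -0.5, -0.8]
width: 0.0111
gripper_force: 39.7
```

Call:
step_arm([
  {"dp": [0.025,-0.25,0],"yaw": 0,"grip": 0},
  {"dp": [0,-0.053,0],"yaw": 0,"grip": 0},
  {"dp": [0,0,0],"yaw": 0,"grip": 0},
  {"dp": [0,0,0],"yaw": 0,"grip": 0},
])

```text
clock: 12.0
position: [0.5451, -0.2956, 0.1726]
ee_rot: [-0.0, -0.029, 1.0, 0.001]
contact_force: [-0.5, 0.2, -0.7]
width: 0.0111
gripper_force: 39.7
```

Call:
step_arm([
  {"dp": [0.004,-0.005,-0.2],"yaw": 0,"grip": 0},
  {"dp": [0,0,-0.2],"yaw": 0,"grip": 0},
  {"dp": [0,0,-0.15],"yaw": 0,"grip": 0},
  {"dp": [0,0,-0.08],"yaw": 0,"grip": 0},
  {"dp": [0,0,0],"yaw": 0,"grip": 0},
])

```text
clock: 12.62
position: [0.5464, -0.2972, 0.0466]
ee_rot: [-0.0, -0.029, 1.0, 0.0]
contact_force: [0.8, 0.2, -0.3]
width: 0.0116
gripper_force: 40.4
```

Call:
step_arm([
  {"dp": [0,0,0],"yaw": 0,"grip": 0.5},
  {"dp": [0,0,0],"yaw": 0,"grip": 0.5},
  {"dp": [0,0,0.1],"yaw": 0,"grip": 0.6},
  {"dp": [0,0,0.25],"yaw": 0,"grip": 1},
  {"dp": [-0.1,0,0.25],"yaw": 0,"grip": 1},
])

```text
clock: 13.25
position: [0.5272, -0.2987, 0.1684]
ee_rot: [0.001, -0.029, 1.0, -0.0]
contact_force: [-0.1, -1.0, 0.4]
width: 0.0843
gripper_force: 0.0
```

Call:
step_arm([
  {"dp": [-0.05,0.156,0.03],"yaw": -0.95,"grip": 1},
  {"dp": [-0.05,0.156,0.03],"yaw": -0.95,"grip": 1},
  {"dp": [-0.05,0.156,0.03],"yaw": -0.95,"grip": 1},
  {"dp": [-0.05,0.156,0.03],"yaw": -0.95,"grip": 1},
  {"dp": [-0.05,0.156,0.03],"yaw": -0.95,"grip": 1},
])

```text
clock: 13.88
position: [0.476, -0.1415, 0.1977]
ee_rot: [0.001, 0.324, 0.946, 0.0]
contact_force: [-0.8, 0.4, -0.1]
width: 0.0857
gripper_force: 0.0
```

Call:
step_arm([
  {"dp": [-0.05,0.156,0.03],"yaw": -0.95,"grip": 1},
  {"dp": [-0.05,0.156,0.03],"yaw": -0.95,"grip": 1},
  {"dp": [-0.05,0.156,0.03],"yaw": -0.95,"grip": 1},
  {"dp": [-0.05,0.156,0.03],"yaw": -0.95,"grip": 1},
  {"dp": [-0.05,0.156,0.03],"yaw": -0.95,"grip": 1},
])

```text
clock: 14.5
position: [0.426, 0.0146, 0.2277]
ee_rot: [0.001, 0.634, 0.774, 0.001]
contact_force: [1.1, 0.5, -0.5]
width: 0.0855
gripper_force: 0.0
```

Call:
step_arm([
  {"dp": [-0.05,0.156,0.0],"yaw": -0.95,"grip": 1},
  {"dp": [-0.06,0.156,0.0],"yaw": -0.95,"grip": 1},
  {"dp": [0,0,0],"yaw": 0,"grip": 1},
  {"dp": [0,0,0],"yaw": 0,"grip": 1},
])

```text
clock: 15.0
position: [0.4047, 0.0757, 0.2272]
ee_rot: [0.001, 0.735, 0.678, 0.0]
contact_force: [-0.7, -0.5, -0.2]
width: 0.0854
gripper_force: 0.0
```

```bash
python3 - <<'E'
from h import *
s=manip.get_state();print(s['position'],s['ee_rot'],s['qpos'].round(2))
im=snap('wrist','w3.png'); c=ld('w3.png','wrist'); print(c[1].round(3))
print(proj(c,[.426,.08,.12]),proj(c,[.377,.083,.115]))
E
```

```text
[0.40470003 0.07568529 0.22722037] [8.17714993e-04 7.34938386e-01 6.78133289e-01 3.77704725e-04] [ 0.02  0.05  1.87 -0.    1.22  0.1 ]
[[ 0.997  0.076  0.025  0.412]
 [-0.08   0.941  0.329  0.16 ]
 [ 0.002 -0.33   0.944  0.345]
 [ 0.     0.     0.     1.   ]]
[351.0432604 239.5269427] [281.46334915 238.4833926 ]
```

View pics/w3.png

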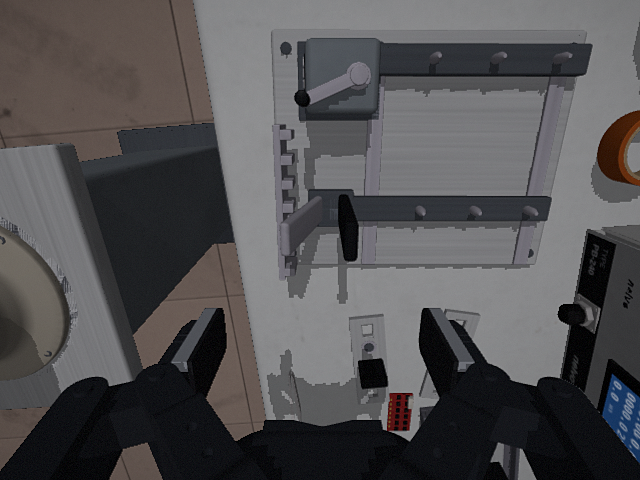

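The view from above the grip, with image up as +y, shows the black post with its outer edge at column 357, row 245, and the lever's outer edge at column 281. The fixed pin tips are at (436,57), (500,57) and (564,57), and the sliding ones at (421,213), (476,213) and (531,213). The tally post is at (303,98), with its pivot at (358,75).

```bash
python3 - <<'E'
from h import *
c=ld('w3.png','wrist'); im=cv2.imread('pics/w3.png')
p=lambda n,u,v,z: print(n,at(c,u,v,z)[:2].round(4))
for u in(436,500,564): p('fix',u,56,.036)
for u in(421,476,531): p('sl',u,213,.036)
p('post outer',357,245,.12);p('post bottom',350,260,.12);p('lever top outer',281,253,.115);p('pivot',358,75,.066);p('tpost top',302,99,.099)
print(at(c,357,205,.03))
cv2.imwrite('pics/c4.png',cv2.convertScaleAbs(cv2.resize(im[30:280,260:600],None,fx=2.35,fy=2.35,interpolation=cv2.INTER_CUBIC),alpha=1.5))
E
```

```text
fix [0.5078 0.2012]
fix [0.5593 0.1971]
fix [0.6108 0.193 ]
sl [0.4976 0.071 ]
sl [0.5488 0.0669]
sl [0.6    0.0627]
post outer [0.4299 0.0756]
post bottom [0.4244 0.0646]
lever top outer [0.3753 0.072 ]
pivot [0.4413 0.1892]
tpost top [0.3999 0.1743]
[0.43902037 0.08194205 0.03      ]
```

View pics/c4.png

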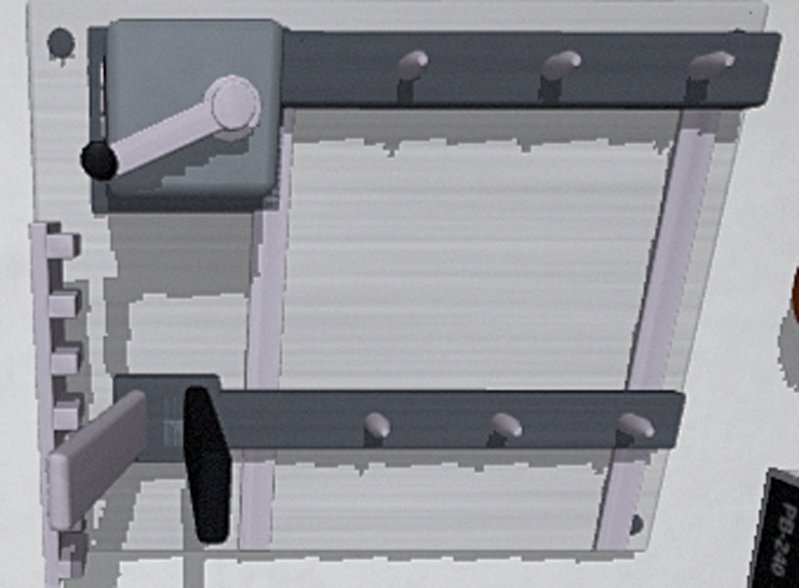

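The crop puts the post top at crop columns 200-231 and the lever outer edge at 50, so the squeeze point is about (0.4145, 0.079). I'll go down slightly to the lever side, then centre.

Call:
step_arm([
  {"dp": [0.01,0.015,-0.2],"yaw": 0,"grip": 1},
  {"dp": [0,0,-0.2],"yaw": 0,"grip": 1},
  {"dp": [0,0,-0.15],"yaw": 0,"grip": 1},
  {"dp": [0,0,-0.08],"yaw": 0,"grip": 1},
  {"dp": [0,0,0],"yaw": 0,"grip": 1},
])

```text
clock: 15.68
position: [0.4059, 0.0781, 0.0997]
ee_rot: [-0.001, 0.736, 0.677, -0.001]
contact_force: [-0.1, -0.4, -1.8]
width: 0.0855
gripper_force: 0.0
```

Call:
step_arm([
  {"dp": [0.02,0,0],"yaw": 0,"grip": 0.7},
  {"dp": [0.02,0,0],"yaw": 0,"grip": 0.55},
  {"dp": [0,0,0],"yaw": 0,"grip": 0.45},
  {"dp": [0,0,0],"yaw": 0,"grip": 0.45},
], squeeze=25)

```text
clock: 16.18
position: [0.4135, 0.0791, 0.1009]
ee_rot: [-0.0, 0.735, 0.678, -0.0]
contact_force: [-5.3, 0.7, 3.5]
width: 0.0386
gripper_force: 2.2
```

Call:
step_arm([
  {"dp": [0.005,0,0],"yaw": 0,"grip": 0.3},
  {"dp": [0,0,0],"yaw": 0,"grip": 0.2},
  {"dp": [0,0,0],"yaw": 0,"grip": 0.2},
  {"dp": [0,0,0],"yaw": 0,"grip": 0.2},
])

```text
clock: 16.68
position: [0.4147, 0.0791, 0.1011]
ee_rot: [-0.0, 0.735, 0.678, -0.0]
contact_force: [-4.5, -0.4, 7.2]
width: 0.0306
gripper_force: 28.7
```

Call:
step_arm([
  {"dp": [0.004,0.05,0],"yaw": 0,"grip": 0.2},
  {"dp": [0.004,0.05,0],"yaw": 0,"grip": 0.2},
  {"dp": [0.004,0.05,0],"yaw": 0,"grip": 0.2},
  {"dp": [0.004,0.05,0],"yaw": 0,"grip": 0.2},
  {"dp": [0,0,0],"yaw": 0,"grip": 0.2},
])

```text
clock: 17.3
position: [0.4181, 0.12, 0.1011]
ee_rot: [-0.001, 0.735, 0.678, 0.0]
contact_force: [-4.1, 2.1, 6.6]
width: 0.031
gripper_force: 28.9
```

Call:
step_arm([
  {"dp": [0,0,0],"yaw": 0,"grip": 0.2},
  {"dp": [0,0,0],"yaw": 0,"grip": 0.2},
])

```text
clock: 17.55
position: [0.418, 0.1197, 0.101]
ee_rot: [-0.001, 0.736, 0.678, 0.0]
contact_force: [-4.9, 2.6, 5.6]
width: 0.0308
gripper_force: 28.9
```

```bash
python3 - <<'E'
from h import *
s=manip.get_state();print(s['position'],s['ee_rot'],s['contact_force'])
im=snap('wrist','w4.png')
cv2.imwrite('pics/c5.png',cv2.convertScaleAbs(im,alpha=1.4))
E
```

```text
[0.41801883 0.11973524 0.1010344 ] [-7.25967837e-04  7.35508083e-01  6.77515558e-01  3.20744886e-05] [-4.94711669  2.56064346  5.59409016]
```

View pics/c5.png

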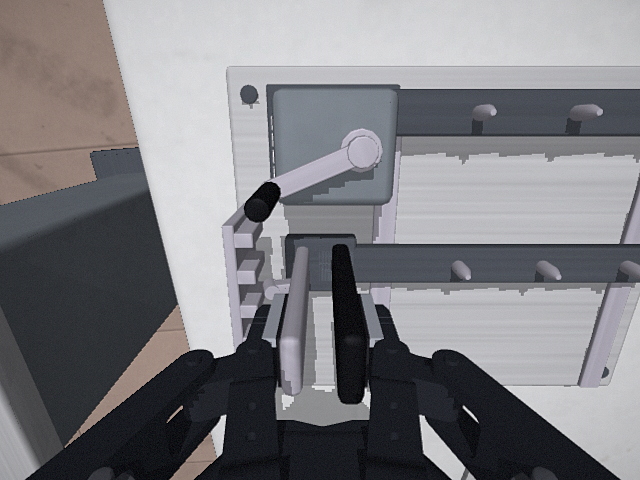

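The picture shows the grip holding the lever upright against the post and the bar moved towards the fixed one. Pin tips are at fixed (491,110) and (597,110), and sliding (466,275) and (556,274). I'll check the spacing.

```bash
python3 - <<'E'
from h import *
c=ld('w4.png','wrist')
g=lambda u,v,z=.039: at(c,u,v,z)[:2]
ey=np.array([.08,.9968])
a,b,d,e=g(491,111),g(597,111),g(466,274),g(556,274)
print(a,b,d,e,(a-d)@ey,(b-e)@ey,(a-d),np.linalg.norm(a-b),np.linalg.norm(d-e))
E
```

```text
[0.50870406 0.20156685] [0.56068913 0.19729871] [0.50133428 0.11378918] [0.5530515  0.10957058] 0.08808636506072345 0.08805840832297587 [0.00736979 0.08777767] 0.052159990303448256 0.05188899043195251
```

Call:
step_arm([
  {"dp": [0,0,0],"yaw": 0,"grip": 0.5},
  {"dp": [0,0,0],"yaw": 0,"grip": 0.7},
  {"dp": [-0.03,0,0],"yaw": 0,"grip": 0.9},
  {"dp": [-0.01,0,0],"yaw": 0,"grip": 1},
  {"dp": [0,0,0],"yaw": 0,"grip": 1},
])

```text
clock: 18.23
position: [0.4116, 0.1191, 0.1013]
ee_rot: [0.001, 0.735, 0.678, 0.001]
contact_force: [-0.4, 0.2, -0.0]
width: 0.0852
gripper_force: 0.0
```

Call:
step_arm([
  {"dp": [0,0,0.1],"yaw": 0,"grip": 1},
  {"dp": [0,0,0.25],"yaw": 0,"grip": 1},
  {"dp": [0,0,0.25],"yaw": 0,"grip": 1},
  {"dp": [0,-0.1,0.05],"yaw": 0,"grip": 1},
  {"dp": [0,-0.1,0],"yaw": 0,"grip": 1},
])

```text
clock: 18.85
position: [0.4122, 0.0787, 0.2327]
ee_rot: [0.002, 0.735, 0.678, 0.002]
contact_force: [0.8, -0.1, -0.0]
width: 0.0859
gripper_force: 0.0
```

```bash
python3 - <<'E'
from h import *
s=manip.get_state();print(s['position'],s['ee_rot'],s['contact_force'])
im=snap('wrist','w5.png')
cv2.imwrite('pics/c6.png',cv2.convertScaleAbs(cv2.resize(im[30:270,250:600],None,fx=2.25,fy=2.25,interpolation=cv2.INTER_CUBIC),alpha=1.4))
E
```

```text
[0.41215909 0.07866283 0.23273717] [0.00203749 0.73520182 0.67784187 0.00212846] [ 0.80558416 -0.08901523 -0.03728594]
```

View pics/c6.png

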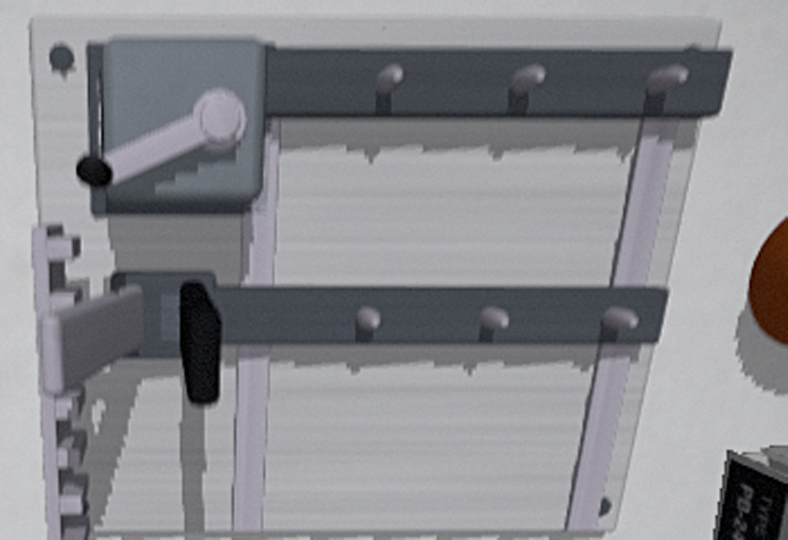

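The lever is splayed the full 78 px from the post, the same as at the start, so it has latched. Next I'll refine the seats and check whether any plate was knocked.

```bash
cat >> h.py <<'E'
def ribs(f):
    im=cv2.imread('pics/'+f); m=(im.max(2)<38).astype(np.uint8); m[:225]=0; m[340:]=0; m[:,:240]=0;m[:,400:]=0
    n,l,s,c=cv2.connectedComponentsWithStats(m)
    return [(c[i].round(1).tolist(),int(s[i,4])) for i in range(1,n) if s[i,4]>40]
E
python3 - <<'E'
from h import *
snap('scene','1scene.png')
print(ribs('0scene.png'));print(ribs('1scene.png'))
c=ld('w5.png','wrist'); g=lambda u,v,z=.039: at(c,250+u/2.25,30+v/2.25,z)[:2]
F=np.array([g(397,73),g(540,73),g(681,75)]);S=np.array([g(373,316),g(502,320),g(632,320)])
print(F,S,(F-S)@np.array([.08,.9968]),F.mean(0),S.mean(0),(F.mean(0)+S.mean(0))/2)
E
```

```text
[([366.4, 233.7], 322), ([391.1, 246.4], 108), ([317.9, 250.4], 149), ([278.6, 266.5], 154), ([336.7, 312.6], 166)]
[([366.2, 233.6], 315), ([390.1, 246.7], 82), ([317.9, 250.4], 149), ([288.0, 264.8], 158), ([387.7, 268.9], 151), ([373.4, 279.0], 154), ([336.7, 312.5], 167)]
[[0.50938412 0.20050749]
 [0.56138501 0.19632954]
 [0.61284914 0.19153782]] [[0.50143702 0.11336916]
 [0.5532605  0.10752317]
 [0.60557256 0.1032334 ]] [0.08749526 0.08917215 0.08860398] [0.56120609 0.19612495] [0.55342336 0.10804191] [0.55731472 0.15208343]
```

Only plate A was knocked: its rib moved from (278.6,266.5) to (288.0,264.8). I'll turn back, look at A and B, then fetch B.

Call:
step_arm([
  {"dp": [0.02,-0.1,0.02],"yaw": 0.95,"grip": 1},
  {"dp": [0.02,-0.1,0.02],"yaw": 0.95,"grip": 1},
  {"dp": [0.02,-0.1,0.02],"yaw": 0.95,"grip": 1},
  {"dp": [0.02,-0.1,0.02],"yaw": 0.95,"grip": 1},
  {"dp": [0.02,-0.1,0.02],"yaw": 0.95,"grip": 1},
])

```text
clock: 19.58
position: [0.4311, -0.0211, 0.2508]
ee_rot: [0.0, 0.451, 0.893, 0.0]
contact_force: [0.5, -0.2, -0.1]
width: 0.0854
gripper_force: 0.0
```

Call:
step_arm([
  {"dp": [0.02,-0.1,0.02],"yaw": 0.95,"grip": 1},
  {"dp": [0.02,-0.1,0.02],"yaw": 0.95,"grip": 1},
  {"dp": [0.02,-0.1,0.02],"yaw": 0.95,"grip": 1},
  {"dp": [0.02,-0.1,0.02],"yaw": 0.95,"grip": 1},
  {"dp": [0.02,-0.1,0.02],"yaw": 0.95,"grip": 1},
])

```text
clock: 20.2
position: [0.4512, -0.1212, 0.2708]
ee_rot: [0.0, 0.111, 0.994, 0.0]
contact_force: [-0.2, -0.2, -0.4]
width: 0.0859
gripper_force: 0.0
```

Call:
step_arm([
  {"dp": [0,0,0],"yaw": 0,"grip": 1},
  {"dp": [0,0,0],"yaw": 0,"grip": 1},
])

```text
clock: 20.45
position: [0.4504, -0.1201, 0.2704]
ee_rot: [-0.0, 0.115, 0.993, 0.001]
contact_force: [-0.2, 0.5, -0.4]
width: 0.0854
gripper_force: 0.0
```

```bash
python3 - <<'E'
from h import *
s=manip.get_state();print(s['position'],s['ee_rot'],s['contact_force'])
im=snap('wrist','w6.png')
cv2.imwrite('pics/c7.png',cv2.convertScaleAbs(cv2.resize(im[120:420,120:520],None,fx=2,fy=2,interpolation=cv2.INTER_CUBIC),alpha=1.4))
E
```

```text
[ 0.45036891 -0.12005781  0.27041044] [-2.94884920e-04  1.14620860e-01  9.93409100e-01  5.75572104e-04] [-0.18921082  0.49470754 -0.42844554]
```

View pics/c7.png

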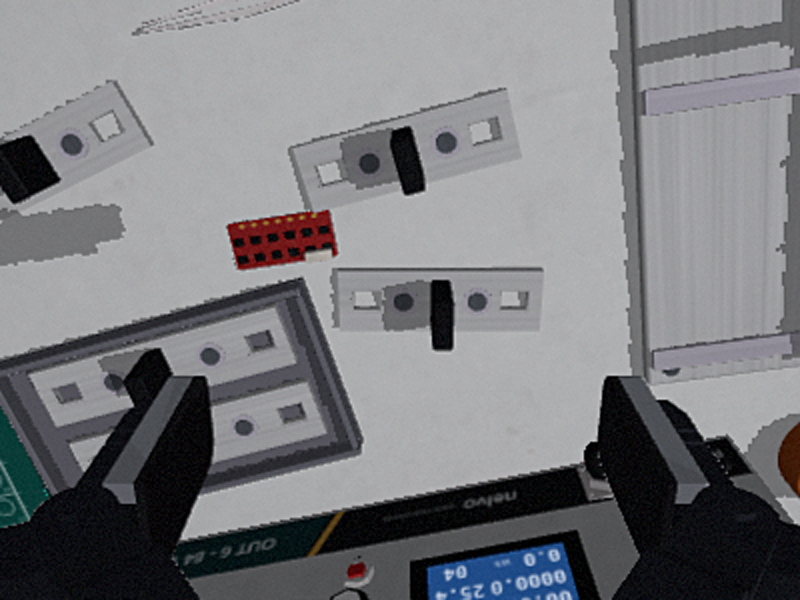

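Both long plates lie flat in the tray. In 2x crop pixels, the slots are:
- Plate A: (330,173) and (485,131), dots (369,163) and (447,142)
- Plate B: (366,300) and (515,300), dots (403,301) and (478,301)

```bash
python3 - <<'E'
from h import *
c=ld('w6.png','wrist')
for n,p in dict(A=[(330,173),(485,131)],Ad=[(369,163),(447,142)],B=[(366,300),(515,300)],Bd=[(403,301),(478,301)]).items():
    q=[at(c,120+u/2,120+v/2,.006)[:2] for u,v in p]; d=q[1]-q[0]; print(n,(q[0]+q[1])/2,-np.arctan2(*d),np.linalg.norm(d))
E
```

```text
A [ 0.44754055 -0.11815024] 0.03852594307603736 0.09106628824200487
Ad [ 0.44787157 -0.11759465] 0.03696396854789071 0.0458121005960278
B [ 0.54139191 -0.11879324] -0.22994626298790327 0.09099981208043104
Bd [ 0.54204392 -0.11893738] -0.22994777382860707 0.04582931108380785
```

Call:
step_arm([
  {"dp": [0.155,0.003,-0.2],"yaw": 0,"grip": 1},
  {"dp": [0.15,0.003,-0.2],"yaw": 0,"grip": 1},
  {"dp": [0.152,0,-0.2],"yaw": 0,"grip": 1},
  {"dp": [0,0,-0.1],"yaw": 0,"grip": 1},
  {"dp": [0,0,0],"yaw": 0,"grip": 1},
], squeeze=40)

```text
clock: 21.12
position: [0.5406, -0.1183, 0.1288]
ee_rot: [-0.002, 0.114, 0.994, 0.001]
contact_force: [0.4, 0.6, 0.3]
width: 0.0857
gripper_force: 0.0
```

Call:
step_arm([
  {"dp": [0,0,-0.2],"yaw": 0,"grip": 1},
  {"dp": [0,0,-0.2],"yaw": 0,"grip": 0.9},
  {"dp": [0,0,-0.05],"yaw": 0,"grip": 0.6},
  {"dp": [0,0,0],"yaw": 0,"grip": 0.3},
  {"dp": [0,0,0],"yaw": 0,"grip": 0},
])

```text
clock: 21.75
position: [0.5433, -0.1201, 0.0426]
ee_rot: [0.002, 0.114, 0.994, -0.0]
contact_force: [1.3, 0.2, -1.0]
width: 0.0222
gripper_force: 0.0
```

Call:
step_arm([
  {"dp": [0,0,0],"yaw": 0,"grip": 0},
  {"dp": [0,0,0],"yaw": 0,"grip": 0},
  {"dp": [0,0,0.0],"yaw": 0,"grip": 0},
])

```text
clock: 22.12
position: [0.5433, -0.1201, 0.0426]
ee_rot: [0.002, 0.114, 0.994, -0.0]
contact_force: [0.2, 0.2, 6.2]
width: 0.0112
gripper_force: 40.0
```

Call:
step_arm([
  {"dp": [0,0,0.15],"yaw": 0,"grip": 0},
  {"dp": [0,0,0.25],"yaw": 0,"grip": 0},
  {"dp": [0,0.0,0.23],"yaw": 0.1,"grip": 0},
  {"dp": [0.055,0.223,0],"yaw": 0.2,"grip": 0},
  {"dp": [0.055,0.223,0],"yaw": 0.2,"grip": 0},
])

```text
clock: 22.75
position: [0.5643, -0.0301, 0.1681]
ee_rot: [0.001, 0.077, 0.997, -0.0]
contact_force: [1.0, 0.5, -2.1]
width: 0.0111
gripper_force: 39.3
```

Call:
step_arm([
  {"dp": [0.055,0.223,0],"yaw": 0.2,"grip": 0},
  {"dp": [0.055,0.223,0],"yaw": 0.2,"grip": 0},
  {"dp": [0.055,0.223,0],"yaw": 0.09,"grip": 0},
  {"dp": [0.055,0.223,0],"yaw": 0,"grip": 0},
  {"dp": [0,0,0],"yaw": 0,"grip": 0},
])

```text
clock: 23.38
position: [0.6082, 0.151, 0.1667]
ee_rot: [0.0, 0.038, 0.999, 0.001]
contact_force: [0.7, -0.5, -1.5]
width: 0.0108
gripper_force: 39.5
```

Call:
step_arm([
  {"dp": [0,0,0],"yaw": 0,"grip": 0},
  {"dp": [0,0,0],"yaw": 0,"grip": 0},
  {"dp": [0,0,0],"yaw": 0,"grip": 0},
])

```text
clock: 23.75
position: [0.6078, 0.1467, 0.1669]
ee_rot: [-0.0, 0.04, 0.999, -0.0]
contact_force: [0.2, 0.7, -1.4]
width: 0.0111
gripper_force: 39.5
```

```bash
python3 - <<'E'
from h import *
for i in range(2):
    s=manip.get_state();print(s['position'],s['ee_rot'],s['contact_force']); im=snap('wrist','w7.png')
E
```

```text
[0.60775653 0.14671495 0.16686309] [-2.40663206e-05  4.03912572e-02  9.99183939e-01 -5.06428143e-05] [ 0.23873692  0.67024962 -1.3822667 ]
[0.60782706 0.14685488 0.16684482] [ 1.01553477e-06  4.03307629e-02  9.99186384e-01 -1.77074925e-05] [ 0.31279363 -0.25606093 -1.35725901]
```

View pics/w7.png

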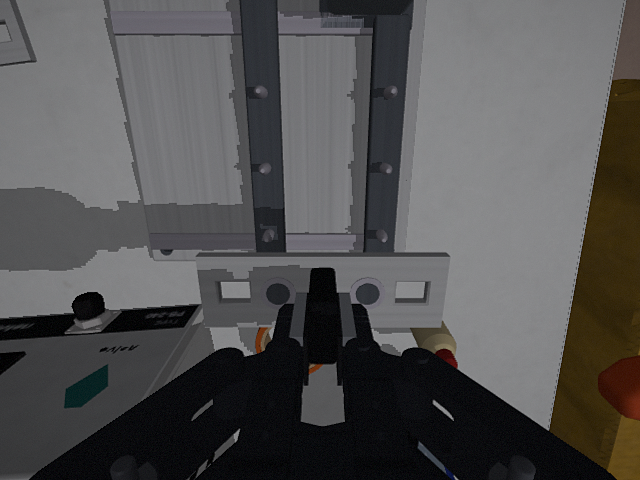

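The held plate B shows slots at (235,290) and (411,290), and dots at (278,293) and (368,293). The far pins show at (268,236) and (383,237).

```bash
python3 - <<'E'
from h import *
c=ld('w7.png','wrist')
for n,p,z in [('slot',[(235,290),(411,290)],.130),('dots',[(278,293),(368,293)],.130),('far',[(269,236),(383,237)],.037),('mid',[(265,168.5),(388,168.5)],.037),('near',[(261,92),(392,92)],.037)]:
    q=[at(c,*a,z)[:2] for a in p]; d=q[1]-q[0]; print(n,((q[0]+q[1])/2).round(4),-np.arctan2(*d),np.linalg.norm(d))
E
```

```text
slot [0.6045 0.1472] -0.08039410068525338 0.08886448859692024
dots [0.6062 0.147 ] -0.08039181990600774 0.04558895520547594
far [0.6077 0.1494] -0.08969435553976608 0.08717266953840863
mid [0.5565 0.1537] -0.08047554667060491 0.08797194959163773
near [0.5063 0.1575] -0.0805178348272827 0.08734569508589499
```

Call:
step_arm([
  {"dp": [0.015,0.008,-0.15],"yaw": 0,"grip": 0},
  {"dp": [0,0,-0.15],"yaw": 0,"grip": 0},
  {"dp": [0,0,-0.08],"yaw": 0,"grip": 0},
  {"dp": [0,0,0],"yaw": 0,"grip": 0},
  {"dp": [0,0,0],"yaw": 0,"grip": 0},
])

```text
clock: 24.48
position: [0.6118, 0.1495, 0.0918]
ee_rot: [0.001, 0.04, 0.999, 0.0]
contact_force: [-0.5, -0.6, -1.1]
width: 0.0113
gripper_force: 39.5
```

Call:
step_arm([
  {"dp": [0,0,-0.03],"yaw": 0,"grip": 0},
  {"dp": [0,0,-0.03],"yaw": 0,"grip": 0},
  {"dp": [0,0,-0.02],"yaw": 0,"grip": 0},
  {"dp": [0,0,0],"yaw": 0,"grip": 0},
])

```text
clock: 24.98
position: [0.6106, 0.1494, 0.0742]
ee_rot: [-0.0, 0.04, 0.999, -0.0]
contact_force: [0.8, -0.5, -2.2]
width: 0.0113
gripper_force: 39.5
```

Call:
step_arm([
  {"dp": [0,0,-0.02],"yaw": 0,"grip": 0},
  {"dp": [0,0,-0.018],"yaw": 0,"grip": 0},
  {"dp": [0,0,0],"yaw": 0,"grip": 0},
  {"dp": [0,0,0],"yaw": 0,"grip": 0},
])

```text
clock: 25.48
position: [0.6109, 0.1494, 0.0671]
ee_rot: [-0.0, 0.04, 0.999, 0.0]
contact_force: [-0.2, -0.2, -2.3]
width: 0.0112
gripper_force: 39.6
```

Nearly home with no jamming, so I'll release; the plate drops the last fraction of a millimetre.

Call:
step_arm([
  {"dp": [0,0,-0.003],"yaw": 0,"grip": 0},
  {"dp": [0,0,0],"yaw": 0,"grip": 0.4},
  {"dp": [0,0,0],"yaw": 0,"grip": 0.5},
  {"dp": [0,0,0.1],"yaw": 0,"grip": 0.6},
  {"dp": [0,0,0.2],"yaw": 0,"grip": 1},
])

```text
clock: 26.1
position: [0.6096, 0.1493, 0.1254]
ee_rot: [-0.002, 0.04, 0.999, -0.0]
contact_force: [0.7, -0.0, -0.5]
width: 0.068
gripper_force: 0.0
```

Call:
step_arm([
  {"dp": [0,0,0.25],"yaw": 0,"grip": 1},
  {"dp": [0,-0.0,0.1],"yaw": 0.1,"grip": 1},
  {"dp": [-0.17,-0.22,0],"yaw": 0.15,"grip": 1},
  {"dp": [-0.17,-0.22,0],"yaw": 0.15,"grip": 1},
  {"dp": [-0.17,-0.22,0],"yaw": 0.15,"grip": 1},
])

```text
clock: 26.72
position: [0.5079, 0.0164, 0.1968]
ee_rot: [0.0, -0.002, 1.0, -0.0]
contact_force: [0.4, 0.3, 0.3]
width: 0.0856
gripper_force: 0.0
```

```bash
python3 - <<'E'
from h import *
s=manip.get_state();print(s['position'],s['ee_rot'])
snap('scene','2scene.png');print(ribs('2scene.png'))
E
```

```text
[0.50788758 0.0163587  0.19675353] [ 4.18438780e-04 -2.43084585e-03  9.99996939e-01 -1.93326504e-04]
[([366.1, 233.6], 321), ([390.9, 246.2], 98), ([288.0, 264.8], 158), ([387.8, 269.1], 151), ([373.3, 279.0], 157), ([336.7, 312.5], 165)]
```

Call:
step_arm([
  {"dp": [-0.075,-0.168,0],"yaw": 0.1,"grip": 1},
  {"dp": [-0.075,-0.168,-0.1],"yaw": 0.1,"grip": 1},
  {"dp": [-0.075,-0.168,-0.1],"yaw": 0,"grip": 1},
  {"dp": [-0.075,-0.168,-0.15],"yaw": 0,"grip": 1},
  {"dp": [0,0,0],"yaw": 0,"grip": 1},
])

```text
clock: 27.4
position: [0.4467, -0.1179, 0.1249]
ee_rot: [-0.002, -0.015, 1.0, 0.001]
contact_force: [0.6, 0.5, 0.1]
width: 0.0852
gripper_force: 0.0
```

Call:
step_arm([
  {"dp": [0,0,0],"yaw": 0,"grip": 1},
  {"dp": [0,0,0],"yaw": 0,"grip": 1},
])

```text
clock: 27.65
position: [0.45, -0.1165, 0.1274]
ee_rot: [0.001, -0.017, 1.0, -0.0]
contact_force: [-0.1, 0.2, -0.1]
width: 0.0855
gripper_force: 0.0
```

Call:
step_arm([
  {"dp": [-0.008,-0.005,-0.2],"yaw": 0.02,"grip": 1},
  {"dp": [0,0,-0.2],"yaw": 0,"grip": 0.9},
  {"dp": [0,0,-0.03],"yaw": 0,"grip": 0.6},
  {"dp": [0,0,0],"yaw": 0,"grip": 0.3},
  {"dp": [0,0,0],"yaw": 0,"grip": 0},
])

```text
clock: 28.28
position: [0.4487, -0.1183, 0.042]
ee_rot: [0.002, -0.018, 1.0, -0.001]
contact_force: [0.5, 0.6, 0.9]
width: 0.0224
gripper_force: 0.0
```

Call:
step_arm([
  {"dp": [0,0,0],"yaw": 0,"grip": 0},
  {"dp": [0,0,0],"yaw": 0,"grip": 0},
  {"dp": [0,0,0.0],"yaw": 0,"grip": 0},
])

```text
clock: 28.65
position: [0.4486, -0.1183, 0.042]
ee_rot: [0.002, -0.018, 1.0, -0.001]
contact_force: [-0.4, 1.2, 6.5]
width: 0.0111
gripper_force: 40.3
```

Call:
step_arm([
  {"dp": [0,0,0.15],"yaw": 0,"grip": 0},
  {"dp": [0,0,0.25],"yaw": 0,"grip": 0},
  {"dp": [0.078,0.0,0.23],"yaw": -0.07,"grip": 0},
  {"dp": [0.1,0.193,0],"yaw": -0.1,"grip": 0},
  {"dp": [0.1,0.193,0],"yaw": -0.1,"grip": 0},
])

```text
clock: 29.28
position: [0.5037, -0.0403, 0.1679]
ee_rot: [0.001, 0.003, 1.0, -0.0]
contact_force: [0.3, -0.2, -1.0]
width: 0.0113
gripper_force: 39.3
```

Call:
step_arm([
  {"dp": [0.1,0.193,0],"yaw": -0.1,"grip": 0},
  {"dp": [0.1,0.193,0],"yaw": -0.1,"grip": 0},
  {"dp": [0.07,0.193,0],"yaw": -0.1,"grip": 0},
  {"dp": [0,0.193,0],"yaw": -0.1,"grip": 0},
  {"dp": [0,0.197,0],"yaw": -0.1,"grip": 0},
])

```text
clock: 29.9
position: [0.5567, 0.1542, 0.1666]
ee_rot: [-0.0, 0.04, 0.999, -0.0]
contact_force: [0.0, -0.8, -1.8]
width: 0.0113
gripper_force: 39.3
```

Call:
step_arm([
  {"dp": [0,0,0],"yaw": 0,"grip": 0},
  {"dp": [0,0,0],"yaw": 0,"grip": 0},
  {"dp": [0,0,0],"yaw": 0,"grip": 0},
])

```text
clock: 30.28
position: [0.5568, 0.152, 0.1666]
ee_rot: [-0.0, 0.04, 0.999, -0.0]
contact_force: [-0.3, -0.2, -1.9]
width: 0.0112
gripper_force: 39.5
```

```bash
python3 - <<'E'
from h import *
s=manip.get_state();print(s['position'],s['ee_rot'],s['contact_force']); im=snap('wrist','w8.png')
print(manip.get_state()['position'])
snap('scene','3scene.png');print(ribs('3scene.png'))
E
```

```text
[0.55683496 0.15198634 0.16660453] [-1.58220549e-05  4.01888436e-02  9.99192085e-01 -1.83785957e-04] [-0.3217828  -0.18521224 -1.89048245]
[0.55688661 0.15198621 0.16660909]
[([365.9, 233.5], 321), ([391.2, 246.2], 98), ([387.6, 269.0], 149), ([373.3, 279.0], 159), ([336.7, 312.5], 168)]
```

View pics/w8.png

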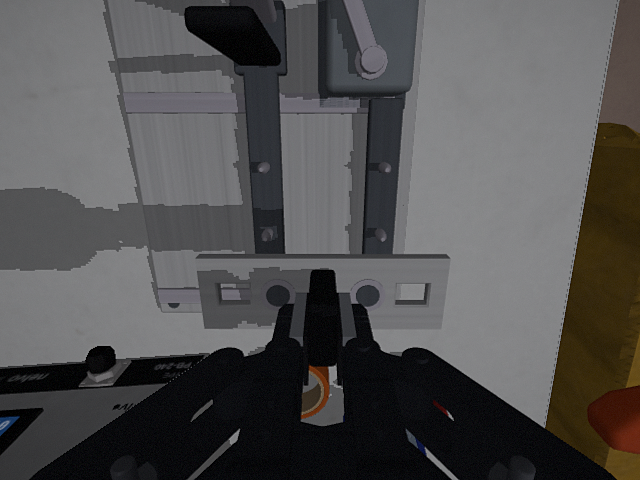

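The held plate A shows slots at (235,292) and (411,292). The middle pins at (267,236) and (382,236) have the same relation as last time, so the same correction applies.

Call:
step_arm([
  {"dp": [0.012,0.007,-0.15],"yaw": 0,"grip": 0},
  {"dp": [0,0,-0.15],"yaw": 0,"grip": 0},
  {"dp": [0,0,-0.08],"yaw": 0,"grip": 0},
  {"dp": [0,0,0],"yaw": 0,"grip": 0},
  {"dp": [0,0,0],"yaw": 0,"grip": 0},
])

```text
clock: 31.0
position: [0.5602, 0.1544, 0.0915]
ee_rot: [0.001, 0.04, 0.999, 0.0]
contact_force: [0.4, 0.4, -1.3]
width: 0.0116
gripper_force: 39.4
```

Call:
step_arm([
  {"dp": [0,0,-0.03],"yaw": 0,"grip": 0},
  {"dp": [0,0,-0.03],"yaw": 0,"grip": 0},
  {"dp": [0,0,-0.02],"yaw": 0,"grip": 0},
  {"dp": [0,0,0],"yaw": 0,"grip": 0},
])

```text
clock: 31.5
position: [0.559, 0.1544, 0.0741]
ee_rot: [-0.0, 0.04, 0.999, -0.0]
contact_force: [-0.4, 0.4, -1.7]
width: 0.0112
gripper_force: 39.4
```

Call:
step_arm([
  {"dp": [0,0,-0.02],"yaw": 0,"grip": 0},
  {"dp": [0,0,-0.02],"yaw": 0,"grip": 0},
  {"dp": [0,0,0],"yaw": 0,"grip": 0},
  {"dp": [0,0,0],"yaw": 0,"grip": 0},
])

```text
clock: 32.0
position: [0.5592, 0.1544, 0.0665]
ee_rot: [-0.0, 0.04, 0.999, 0.0]
contact_force: [-0.6, -1.5, -1.2]
width: 0.0113
gripper_force: 39.5
```

Call:
step_arm([
  {"dp": [0,0,-0.003],"yaw": 0,"grip": 0},
  {"dp": [0,0,0],"yaw": 0,"grip": 0.4},
  {"dp": [0,0,0],"yaw": 0,"grip": 0.5},
  {"dp": [0,0,0.1],"yaw": 0,"grip": 0.6},
  {"dp": [0,0,0.2],"yaw": 0,"grip": 1},
])

```text
clock: 32.62
position: [0.558, 0.1542, 0.125]
ee_rot: [-0.002, 0.04, 0.999, -0.0]
contact_force: [1.0, -0.3, 0.7]
width: 0.0675
gripper_force: 0.0
```

Call:
step_arm([
  {"dp": [0,0,0.25],"yaw": 0,"grip": 1},
  {"dp": [0,0,0.1],"yaw": 0,"grip": 1},
  {"dp": [-0.077,-0.238,0],"yaw": 0.187,"grip": 1},
  {"dp": [-0.077,-0.238,0],"yaw": 0.187,"grip": 1},
  {"dp": [-0.077,-0.238,0],"yaw": 0.187,"grip": 1},
])

```text
clock: 33.25
position: [0.5126, 0.0105, 0.1962]
ee_rot: [0.0, -0.003, 1.0, -0.0]
contact_force: [0.9, -0.6, -0.0]
width: 0.0854
gripper_force: 0.0
```

Call:
step_arm([
  {"dp": [-0.077,-0.238,0],"yaw": 0.187,"grip": 1},
  {"dp": [-0.077,-0.238,0],"yaw": 0.187,"grip": 1},
  {"dp": [-0.077,-0.238,0],"yaw": 0.187,"grip": 1},
  {"dp": [-0.077,-0.238,0],"yaw": 0.187,"grip": 1},
  {"dp": [-0.077,-0.238,0],"yaw": 0.187,"grip": 1},
])

```text
clock: 33.88
position: [0.4355, -0.2279, 0.1962]
ee_rot: [0.0, -0.073, 0.997, -0.0]
contact_force: [1.1, -1.0, 0.2]
width: 0.0855
gripper_force: 0.0
```

Call:
step_arm([
  {"dp": [-0.077,-0.238,0],"yaw": 0.187,"grip": 1},
  {"dp": [-0.077,-0.238,0],"yaw": 0.187,"grip": 1},
  {"dp": [0,0,0],"yaw": 0,"grip": 1},
  {"dp": [0,0,0],"yaw": 0,"grip": 1},
  {"dp": [0,0,0],"yaw": 0,"grip": 1},
])

```text
clock: 34.5
position: [0.4055, -0.3203, 0.1959]
ee_rot: [0.0, -0.101, 0.995, 0.0]
contact_force: [0.3, 0.1, -0.4]
width: 0.0854
gripper_force: 0.0
```

```bash
python3 - <<'E'
from h import *
im=snap('wrist','w9.png'); c=ld('w9.png','wrist'); s=manip.get_state();print(s['position'],s['ee_rot'],s['qpos'].round(2))
for p in([.4045,-.323,.006],[.4138,-.367,.006],[.3948,-.28,.006]): print(proj(c,p))
snap('scene','4scene.png');print(ribs('4scene.png'))
E
```

```text
[ 0.40564268 -0.32033114  0.19598763] [ 3.86401594e-05 -1.01217668e-01  9.94864280e-01  2.14993127e-04] [-0.8   0.23  1.72  0.    1.19 -2.58]
[320.09193448 214.61679345]
[271.71270273 214.88978381]
[367.5496927  213.72541947]
[([319.4, 231.8], 83), ([365.2, 234.5], 454), ([388.9, 245.6], 70), ([387.7, 269.0], 151), ([373.3, 279.0], 154), ([336.7, 312.5], 167)]
```

View pics/w9.png

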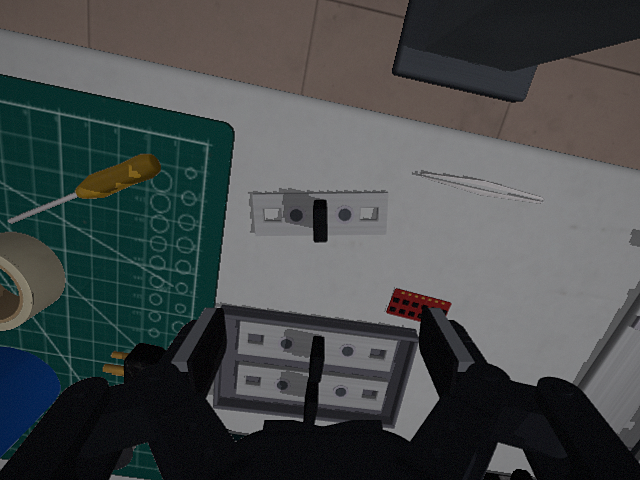

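Plate C is where it was measured, with slots at (272,214) and (369,214), parallel to the tool. I'll pick it up.

Call:
step_arm([
  {"dp": [-0.005,-0.011,-0.2],"yaw": 0,"grip": 1},
  {"dp": [0,0,-0.2],"yaw": 0,"grip": 1},
  {"dp": [0,0,-0.2],"yaw": 0,"grip": 1},
  {"dp": [0,0,-0.12],"yaw": 0,"grip": 0.9},
  {"dp": [0,0,-0.05],"yaw": 0,"grip": 0.6},
])

```text
clock: 35.22
position: [0.4041, -0.3224, 0.0407]
ee_rot: [-0.001, -0.101, 0.995, 0.001]
contact_force: [0.9, -0.7, 0.5]
width: 0.0606
gripper_force: 0.0
```

Call:
step_arm([
  {"dp": [0,0,0],"yaw": 0,"grip": 0.3},
  {"dp": [0,0,0],"yaw": 0,"grip": 0},
  {"dp": [0,0,0],"yaw": 0,"grip": 0},
  {"dp": [0,0,0],"yaw": 0,"grip": 0},
  {"dp": [0,0,0.0],"yaw": 0,"grip": 0},
])

```text
clock: 35.85
position: [0.4051, -0.3244, 0.0432]
ee_rot: [0.001, -0.1, 0.995, -0.001]
contact_force: [-0.0, 0.7, 6.2]
width: 0.0112
gripper_force: 40.1
```

Call:
step_arm([
  {"dp": [0,0,0.16],"yaw": 0,"grip": 0},
  {"dp": [0,0,0.25],"yaw": 0,"grip": 0},
  {"dp": [0,0,0.25],"yaw": 0,"grip": 0},
  {"dp": [0.1,0.24,0.05],"yaw": -0.187,"grip": 0},
  {"dp": [0.1,0.24,0],"yaw": -0.187,"grip": 0},
])

```text
clock: 36.48
position: [0.4451, -0.2276, 0.1856]
ee_rot: [0.002, -0.071, 0.997, -0.001]
contact_force: [0.5, 0.1, -2.0]
width: 0.0112
gripper_force: 39.3
```

Call:
step_arm([
  {"dp": [0.1,0.24,0],"yaw": -0.187,"grip": 0},
  {"dp": [0.1,0.24,0],"yaw": -0.187,"grip": 0},
  {"dp": [0.1,0.24,0],"yaw": -0.187,"grip": 0},
  {"dp": [0.011,0.24,0],"yaw": -0.187,"grip": 0},
  {"dp": [0,0.24,0],"yaw": -0.187,"grip": 0},
])

```text
clock: 37.1
position: [0.5065, 0.0138, 0.1838]
ee_rot: [0.0, -0.002, 1.0, 0.0]
contact_force: [1.3, -0.7, -0.8]
width: 0.0114
gripper_force: 39.3
```

Call:
step_arm([
  {"dp": [0,0.24,0],"yaw": -0.187,"grip": 0},
  {"dp": [0,0.24,0],"yaw": -0.187,"grip": 0},
  {"dp": [0,0.24,0],"yaw": -0.187,"grip": 0},
  {"dp": [0,0,0],"yaw": 0,"grip": 0},
  {"dp": [0,0,0],"yaw": 0,"grip": 0},
])

```text
clock: 37.72
position: [0.5061, 0.156, 0.1837]
ee_rot: [-0.0, 0.039, 0.999, -0.0]
contact_force: [-0.6, 0.3, -1.4]
width: 0.0113
gripper_force: 39.4
```

Call:
step_arm([
  {"dp": [0,0,0],"yaw": 0,"grip": 0},
  {"dp": [0,0,0],"yaw": 0,"grip": 0},
])

```text
clock: 37.98
position: [0.5066, 0.1552, 0.184]
ee_rot: [0.0, 0.04, 0.999, -0.0]
contact_force: [0.0, 0.3, -1.2]
width: 0.0109
gripper_force: 39.4
```

Call:
step_arm([
  {"dp": [0.005,0.011,-0.16],"yaw": 0,"grip": 0},
  {"dp": [0,0,-0.16],"yaw": 0,"grip": 0},
  {"dp": [0,0,-0.14],"yaw": 0,"grip": 0},
  {"dp": [0,0,0],"yaw": 0,"grip": 0},
  {"dp": [0,0,0],"yaw": 0,"grip": 0},
])

```text
clock: 38.6
position: [0.5084, 0.1581, 0.0928]
ee_rot: [0.001, 0.04, 0.999, 0.0]
contact_force: [0.2, 0.9, -0.5]
width: 0.0112
gripper_force: 39.4
```

Call:
step_arm([
  {"dp": [0,0,-0.03],"yaw": 0,"grip": 0},
  {"dp": [0,0,-0.03],"yaw": 0,"grip": 0},
  {"dp": [0,0,-0.02],"yaw": 0,"grip": 0},
  {"dp": [0,0,0],"yaw": 0,"grip": 0},
])

```text
clock: 39.1
position: [0.5072, 0.1585, 0.0756]
ee_rot: [-0.0, 0.04, 0.999, -0.0]
contact_force: [0.5, 1.1, -0.5]
width: 0.0115
gripper_force: 39.4
```

Call:
step_arm([
  {"dp": [0,0,-0.022],"yaw": 0,"grip": 0},
  {"dp": [0,0,-0.02],"yaw": 0,"grip": 0},
  {"dp": [0,0,0],"yaw": 0,"grip": 0},
  {"dp": [0,0,0],"yaw": 0,"grip": 0},
])

```text
clock: 39.6
position: [0.5074, 0.1584, 0.0674]
ee_rot: [-0.0, 0.04, 0.999, 0.0]
contact_force: [-0.2, -0.6, -0.8]
width: 0.0112
gripper_force: 39.4
```

Call:
step_arm([
  {"dp": [0,0,-0.003],"yaw": 0,"grip": 0},
  {"dp": [0,0,0],"yaw": 0,"grip": 0.4},
  {"dp": [0,0,0],"yaw": 0,"grip": 0.5},
  {"dp": [0,0,0.1],"yaw": 0,"grip": 0.6},
  {"dp": [0,0,0.2],"yaw": 0,"grip": 1},
])

```text
clock: 40.22
position: [0.5062, 0.1582, 0.126]
ee_rot: [-0.002, 0.04, 0.999, -0.0]
contact_force: [0.2, 0.0, -1.0]
width: 0.0683
gripper_force: 0.0
```

Call:
step_arm([
  {"dp": [0,0,0.25],"yaw": 0,"grip": 1},
  {"dp": [0,0,0.27],"yaw": 0,"grip": 0.5},
  {"dp": [-0.05,0,0],"yaw": -0.95,"grip": 0},
  {"dp": [-0.05,0,0],"yaw": -0.95,"grip": 0},
  {"dp": [-0.05,0,0],"yaw": -0.95,"grip": 0},
])

```text
clock: 40.85
position: [0.4771, 0.1584, 0.2311]
ee_rot: [0.0, 0.253, 0.967, 0.0]
contact_force: [-0.1, 0.4, -0.1]
width: 0.0122
gripper_force: 0.0
```

Call:
step_arm([
  {"dp": [-0.05,0,0],"yaw": -0.95,"grip": 0},
  {"dp": [-0.05,0,0],"yaw": -0.95,"grip": 0},
  {"dp": [-0.05,0,0],"yaw": -0.95,"grip": 0},
  {"dp": [-0.05,0,0],"yaw": -0.95,"grip": 0},
  {"dp": [-0.05,0,0],"yaw": -0.95,"grip": 0},
])

```text
clock: 41.48
position: [0.4271, 0.1584, 0.2309]
ee_rot: [0.0, 0.574, 0.819, 0.0]
contact_force: [0.6, -0.0, 0.6]
width: -0.0003
gripper_force: 0.0
```

Call:
step_arm([
  {"dp": [-0.05,-0.018,0],"yaw": -0.95,"grip": 0},
  {"dp": [-0.05,-0.02,0],"yaw": -0.95,"grip": 0},
  {"dp": [-0.037,0,0],"yaw": -0.95,"grip": 0},
  {"dp": [0,0,0],"yaw": 0,"grip": 0},
  {"dp": [0,0,0],"yaw": 0,"grip": 0},
])

```text
clock: 42.1
position: [0.4005, 0.1509, 0.231]
ee_rot: [0.0, 0.733, 0.68, 0.0]
contact_force: [0.2, 0.3, 0.5]
width: 0.0003
gripper_force: 0.0
```

```bash
python3 - <<'E'
from h import *
im=snap('wrist','w10.png'); s=manip.get_state();print(s['position'],s['ee_rot'],s['qpos'].round(2))
cv2.imwrite('pics/c8.png',cv2.convertScaleAbs(im,alpha=1.4))
E
```

```text
[0.40050715 0.1508825  0.2309924 ] [1.87655060e-04 7.32923526e-01 6.80310973e-01 2.22257991e-04] [ 0.2   0.07  1.83 -0.    1.24  0.27]
```

View pics/c8.png

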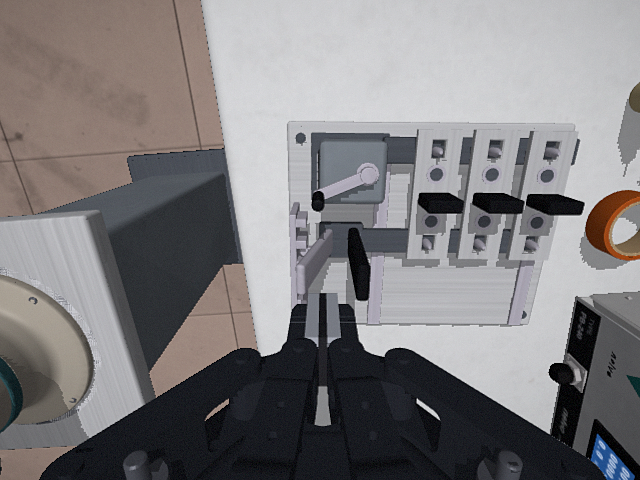

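All three plates sit with the pins showing through their slots. The tally post top is at (317,204) with its pivot at (368,174), and the release lever spans rows 232-295. I'll check the numbers.

```bash
python3 - <<'E'
from h import *
c=ld('w10.png','wrist')
p=lambda n,u,v,z: print(n,at(c,u,v,z)[:2].round(4))
for n,a,b in [('near',(431,222),(436.5,175)),('mid',(485,222),(492.5,175)),('far',(537,222),(548,176))]:
    A,B=at(c,*a,.03)[:2],at(c,*b,.03)[:2]; print(n,((A+B)/2).round(4),-np.arctan2(*(B-A)),np.linalg.norm(B-A))
p('post top',317,204,.099);p('pivot',368,174,.066);p('lever top +y end',306,257,.115);p('lever -y end',304,295,.115);p('gpost top -y',361,298,.12)
E
```

```text
near [0.5076 0.157 ] -0.08166812518706026 0.045324825599055416
mid [0.5596 0.1531] -0.07059399887929689 0.04532811187621951
far [0.6105 0.1489] -0.09701021023737351 0.04442193317387352
post top [0.3991 0.1766]
pivot [0.4418 0.1908]
lever top +y end [0.3884 0.1411]
lever -y end [0.3841 0.1099]
gpost top -y [0.4272 0.1069]
```

Call:
step_arm([
  {"dp": [-0.005,0.018,-0.2],"yaw": 0,"grip": 0},
  {"dp": [0,0,-0.2],"yaw": 0,"grip": 0},
  {"dp": [0,0,-0.15],"yaw": 0,"grip": 0},
  {"dp": [0,0,-0.08],"yaw": 0,"grip": 0},
  {"dp": [0,0,-0.04],"yaw": 0,"grip": 0},
])

```text
clock: 42.78
position: [0.399, 0.1544, 0.096]
ee_rot: [-0.0, 0.733, 0.68, -0.001]
contact_force: [0.7, 0.4, 0.4]
width: -0.0001
gripper_force: 0.0
```

Call:
step_arm([
  {"dp": [0,0.02,0],"yaw": 0,"grip": 0},
  {"dp": [0,0.04,0],"yaw": 0,"grip": 0},
  {"dp": [0,0.04,0],"yaw": 0,"grip": 0},
])

```text
clock: 43.15
position: [0.3977, 0.1743, 0.0971]
ee_rot: [-0.0, 0.733, 0.68, -0.001]
contact_force: [-3.2, -3.3, 0.6]
width: -0.0002
gripper_force: 1.9
```

Call:
step_arm([
  {"dp": [0,0.04,0],"yaw": 0,"grip": 0},
  {"dp": [0,0.04,0],"yaw": 0,"grip": 0},
  {"dp": [0,0.02,0],"yaw": 0,"grip": 0},
])

```text
clock: 43.52
position: [0.4008, 0.1948, 0.0972]
ee_rot: [0.002, 0.733, 0.68, 0.001]
contact_force: [2.3, -5.8, -2.2]
width: -0.0001
gripper_force: 3.2
```

Call:
step_arm([
  {"dp": [0,0.01,0],"yaw": 0,"grip": 0},
  {"dp": [0,0.01,0],"yaw": 0,"grip": 0},
])

```text
clock: 43.78
position: [0.4018, 0.1974, 0.0972]
ee_rot: [0.003, 0.733, 0.681, 0.001]
contact_force: [4.0, -12.9, -3.0]
width: 0.0
gripper_force: 6.5
```

The force rose sharply from 6 to 13 N, so the lever is at its stop. I'll hold it briefly, back off and lift away.

Call:
step_arm([
  {"dp": [0,0,0],"yaw": 0,"grip": 0},
  {"dp": [0,-0.06,0],"yaw": 0,"grip": 0},
  {"dp": [0,-0.08,0],"yaw": 0,"grip": 0},
  {"dp": [0,-0.075,0],"yaw": 0,"grip": 0},
  {"dp": [0,0,0],"yaw": 0,"grip": 0},
])

```text
clock: 44.4
position: [0.3998, 0.155, 0.0972]
ee_rot: [-0.0, 0.734, 0.679, 0.001]
contact_force: [-0.1, -0.3, -0.3]
width: -0.0006
gripper_force: 0.0
```

Call:
step_arm([
  {"dp": [0,0,0.1],"yaw": 0,"grip": 0},
  {"dp": [0,0,0.25],"yaw": 0,"grip": 0},
  {"dp": [0,0,0.25],"yaw": 0,"grip": 0},
  {"dp": [0,-0.02,0.08],"yaw": 0,"grip": 0},
  {"dp": [0,0,0],"yaw": 0,"grip": 0},
])

```text
clock: 45.02
position: [0.4002, 0.1521, 0.2344]
ee_rot: [0.001, 0.734, 0.68, 0.002]
contact_force: [-0.0, 1.0, -1.3]
width: 0.0
gripper_force: 0.0
```

Call:
step_arm([
  {"dp": [0,0,0],"yaw": 0,"grip": 0},
  {"dp": [0,0,0],"yaw": 0,"grip": 0},
  {"dp": [0,0,0],"yaw": 0,"grip": 0},
])

```text
clock: 45.4
position: [0.3987, 0.1515, 0.232]
ee_rot: [-0.001, 0.733, 0.68, -0.001]
contact_force: [0.3, 0.5, -0.1]
width: -0.0
gripper_force: 0.0
```

```bash
python3 - <<'E'
from h import *
im=snap('wrist','w11.png'); c=ld('w11.png','wrist'); s=manip.get_state();print(s['position'],s['contact_force'])
a=cv2.imread('pics/w10.png')
# compare dark post-top blob and lever in the same view before/after
for n,i,cc in(('before',a,ld('w10.png','wrist')),('after',im,c)):
    m=(i.max(2)<30).astype(np.uint8); k,l,st,ce=cv2.connectedComponentsWithStats(m)
    print(n,[(ce[j].round(1).tolist(),int(st[j,4])) for j in range(1,k) if 40<st[j,4]<2500 and 120<ce[j][1]<310 and 280<ce[j][0]<600])
print(cv2.absdiff(a,im)[120:290,285:400].mean(), proj(c,[.3991,.1766,.099]))
cv2.imwrite('pics/c9.png',cv2.convertScaleAbs(im,alpha=1.4))
E
```

```text
[0.3988277  0.15148515 0.2322334 ] [-0.4705582   0.26363331  1.13561989]
before [([317.5, 200.8], 201), ([440.1, 202.6], 787), ([497.6, 202.8], 865), ([554.4, 204.0], 953), ([337.4, 222.3], 56), ([358.2, 264.3], 1093)]
after [([320.3, 201.1], 196), ([442.3, 202.6], 787), ([499.6, 202.7], 857), ([556.2, 203.7], 935), ([339.9, 222.3], 56), ([360.6, 264.2], 1101)]
10.06300085251492 [319.73359225 204.19995435]
```

View pics/c9.png

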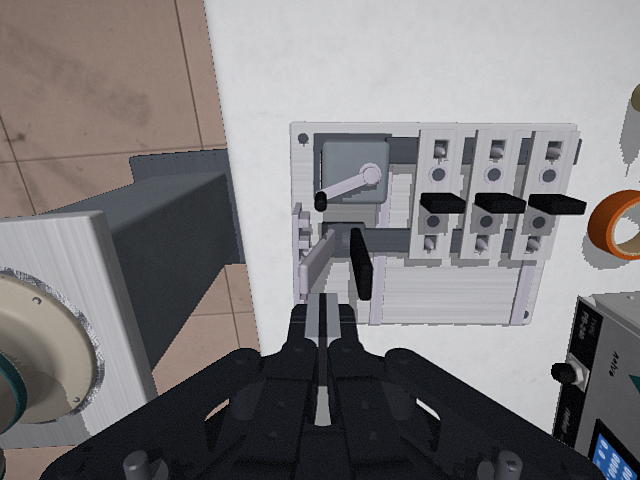

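The tally lever is back at rest with its post at (320,201), and the plates, bar and release lever haven't changed. I'll hand in the job.

```bash
python3 -c "
from rig import ticket
print(ticket.sign_off())"
```

```text
the job is handed in; nothing more can be done
None
```

The job is handed in with the verdict not shown: by the last pictures and force readings both long plates lie flat in the tray, the bar is latched at 20 mm, all three short plates are home, and the tally lever went to its stop and sprang back; I miscounted and viewed 16 pictures, over the limit of 14.

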